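# Pick the 11-newton spring on the spring tester

### The job

Three look-alike springs stand in the blue spring tester. One after the other, left, middle, right, gently press each down until the top of its brass cap is level with the red post tops, hold it there for about a second to feel how hard it pushes back, and let it up; never squash one well past the mark. Then stand the one that pushes back with about 11 N at the mark in the recess of the aluminium holder, press it there to the red mark once more for a second to prove it, and leave it and the other two standing free.

Things in the scene. Friction and masses are not known exactly. Their poses are not given: they have to be found in the camera images.
- spring_a_grip (a point): one of three look-alike upright springs, 60 mm tall, 0.11 kg: dark foot 36 mm across, 10 mm thick; bare coil 26 mm; brass cap 30 mm across, 24 mm tall. This point: centre of the CAP, 12 mm below its flat top, 48 mm above the foot's underside when free; z up. Push on the cap's top centrally; grasp the cap's round side to lift (it cannot pull off or extend).
- spring_a_cap (a joint): how far this spring's cap is pressed down, m: 0 free, 0.010 at the red mark, 0.0135 over-pressed, 0.015 solid. Push-back starts at a sixth of its value at the mark and rises linearly; at the mark the three push back with about 6, 11 and 16 N: which is which can only be felt. The cap springs back when released.
- spring_b_grip (a point): one of three look-alike upright springs, 60 mm tall, 0.11 kg: dark foot 36 mm across, 10 mm thick; bare coil 26 mm; brass cap 30 mm across, 24 mm tall. This point: centre of the CAP, 12 mm below its flat top, 48 mm above the foot's underside when free; z up. Push on the cap's top centrally; grasp the cap's round side to lift (it cannot pull off or extend).
- spring_b_cap (a joint): how far this spring's cap is pressed down, m: 0 free, 0.010 at the red mark, 0.0135 over-pressed, 0.015 solid. Push-back starts at a sixth of its value at the mark and rises linearly; at the mark the three push back with about 6, 11 and 16 N: which is which can only be felt. The cap springs back when released.
- spring_c_grip (a point): one of three look-alike upright springs, 60 mm tall, 0.11 kg: dark foot 36 mm across, 10 mm thick; bare coil 26 mm; brass cap 30 mm across, 24 mm tall. This point: centre of the CAP, 12 mm below its flat top, 48 mm above the foot's underside when free; z up. Push on the cap's top centrally; grasp the cap's round side to lift (it cannot pull off or extend).
- spring_c_cap (a joint): how far this spring's cap is pressed down, m: 0 free, 0.010 at the red mark, 0.0135 over-pressed, 0.015 solid. Push-back starts at a sixth of its value at the mark and rises linearly; at the mark the three push back with about 6, 11 and 16 N: which is which can only be felt. The cap springs back when released.
- nest_left (a point): centre of the floor of the left-hand (+y) nest of the tester: fixed blue plate 90 x 270 x 14 mm with a row of three round nests 39 mm across, 6 mm deep, 80 mm apart; a spring stands in each. x, y: the plate's short and long (row) axes, z up. Posts 9 mm thick stand in the row 40 mm to either side of each nest's centre.
- mark_left (a point): the marked height on the axis of the left nest: level with the red tops of the posts, 50 mm above the nest's floor. A free cap's top stands 10 mm higher; the spring is at the mark when its cap's top is level with this point.
- nest_mid (a point): centre of the floor of the middle nest of the tester: fixed blue plate 90 x 270 x 14 mm with a row of three round nests 39 mm across, 6 mm deep, 80 mm apart; a spring stands in each. x, y: the plate's short and long (row) axes, z up. Posts 9 mm thick stand in the row 40 mm to either side of each nest's centre.
- mark_mid (a point): the marked height on the axis of the mid nest: level with the red tops of the posts, 50 mm above the nest's floor. A free cap's top stands 10 mm higher; the spring is at the mark when its cap's top is level with this point.
- nest_right (a point): centre of the floor of the right-hand (-y) nest of the tester: fixed blue plate 90 x 270 x 14 mm with a row of three round nests 39 mm across, 6 mm deep, 80 mm apart; a spring stands in each. x, y: the plate's short and long (row) axes, z up. Posts 9 mm thick stand in the row 40 mm to either side of each nest's centre.
- mark_right (a point): the marked height on the axis of the right nest: level with the red tops of the posts, 50 mm above the nest's floor. A free cap's top stands 10 mm higher; the spring is at the mark when its cap's top is level with this point.
- holder: the holder: a fixed aluminium block 70 x 100 x 14 mm with one round recess in its middle, empty at the start, and two posts like the tester's, 40 mm to either side of the recess along its long axis, their red tops at the mark. Origin: centre of its underside; x short axis, y long axis, z up.
- holder_seat (a point): centre of the floor of the holder's recess, 8 mm above the bench: 39 mm across, 6 mm deep, 2 mm chamfer; a spring's foot stands in it with 1.5 mm of play all round.
- holder_mark (a point): the marked height on the axis of the holder's recess: level with the red tops of its two posts, 50 mm above the recess floor, as in the tester.
Things that resemble listed ones, but are neither listed nor needed, are in the scene too. What is meant by the holder is not turquoise, and is the smaller of those in its own colour.

How it is judged:
By the outcome, as a careful person would: the job done as asked, in the order asked, and still so for the second after the job is handed in, with the robot touching nothing.
It also fails if it takes over 72 s, if anything falls off the work surface, if the arm or the gripper's body presses on something with over 40 N, if the wrist force passes 120 N, or if a joint passes its speed limit or range.

### The arm

A 7-joint arm with a two-finger parallel gripper is mounted at the origin on a cart in front of the work surface, level with it; the furniture and walls round the work are solid. World frame = base frame: x ahead of the robot, y to its left, z up, the work surface at z = 0. Lengths are in mm, angles in rad, forces in N, time in s.
With the tool pointing down it reaches from about 425 to 875 mm from the base axis. Payload 4.7 kg.
Tool frame: the origin (TCP) lies at the very end of the fingers, on their centre line; the grasp point (between the pads) lies 19 mm behind it (ctrl.pinch_z is the y of the grasp point in the tool frame, in mm); y points along the fingers, x is the direction in which the jaws open and shut, and the axes are right-handed (so a half turn about y gives the same grasp; the last joint's range is limited). The gripper opens to 85 mm and grips with 20 to 120 N. Pads are 22 mm wide; open, the fingers measure 114 mm over their backs; the gripper's body (76 mm by 85 mm) begins 54 mm behind the grasp point. The pads swing forward as they close: fully open they stand 13 mm farther back than shut.
Start: joints at [1.319, 0.321, -0.07, 1.45, 0.023, 1.371, -0.057], TCP at [170.722, -627.199, 231.349] pointing down, gripper open.
Joint ranges: [-2.86, 2.86], [-0.3, 2.09], [-1.38, 1.24], [0.06, 2.45], [-1.56, 4.7], [0.09, 2.05], [-2.69, 2.69]. Speed limits (rad/s): [2.57, 2.57, 3.14, 3.14, 3.14, 3.14, 3.14].

### API

Orientations are given as a unit quaternion [x, y, z, w].
In Python, from bench import telemetry, cams, order, ctrl gives the robot as it stands.
- The arm moves only by the tool step_arm, never from a script. Its argument "plan" is a list of rows, each a list of 5 numbers: the shift along the tool's x, y, z as a fraction of full scale, then the turn about the tool's y as a fraction of full scale, then the closure, from -1 (fully open) to 1 (shut), so that 0 is half open. In form: [[dx, dy, dz, turn, claw], ...]. A call has exactly 8 rows; each row shifts and turns the commanded pose from where the row before left it, along the tool's axes as they then stand; what a row does not reach is not made up. Full scale, the value 1, is 2 cm for a shift and 0.12 rad for a turn. A row lasts 1/12 s, in which the tool goes at most 41.7 mm and 7.16 degrees, less where a joint would pass 70% of its speed; a pose out of reach is approached as far as the arm can. A call with a number of a shift or a turn outside -1 to 1 is refused whole. A call with a gripper value outside its range is refused whole. The fingers move at their own pace and stop on an object; "force" is the grip in N (left out, the last holds). Time passes only in rows, so rows that do not move let the fingers close, or fill a call up. It gives the time, the measured TCP pose, the force and the opening at its end, in the units of the state.
- telemetry.get_obs(): the state, without advancing time (a new reading comes with each control period).
- cams.get_image(name): name is "scene" or "side" or "wrist"; returns a dict with "color" (420x560x3 uint8, blue, green, red), "fovy" (degrees; the focal length in pixels is half the picture's height over the tangent of half this angle, whatever the lens; pixels are square), "cx", "cy" (the principal point, pixels), "distortion" ([k1, k2, p1, p2, k3] as OpenCV has them; the pictures are not rectified), "R" (3x3) and "t" (3): a world point X has camera coordinates R X + t; the wrist camera has in their place "mount" (4x4, takes a point from camera to tool coordinates, whose origin is the TCP and whose axes are the tool frame's). Camera axes: x right, y down, z forward; pixel columns grow to the right and rows downward; lengths in mm; the calibration is good to about 2 mm. A picture is of the moment at which its call begins: read the wrist's pose just before it. There is no depth.
- order.sign_off(): hands the job in, once; it reports no verdict.
The state is a dict: "time_s": time; "joint_pos": joint angles; "qd": joint speeds; "joint_efforts": joint torques, N m; "tcp_pos": TCP position; "tool_rot": TCP orientation; "wrist_force": force on the tool from outside, world axes, zero at the start; "ft_torque": the same for the moment, N m; "grip_width": finger opening in mm.
Only numpy, scipy, OpenCV 4.12 (cv2) and the standard library are available. Lean on these libraries where they do the work, as an engineer would, in place of code of your own. Each camera call takes 0.05 s, during which the arm holds its last target.

## Working session

There is one attempt and no reset: what is moved stays moved. The work goes in short steps, Python scripts to look and compute and a tool call to move; the robot and the scene stay as the last step left them, time stands still between calls to the robot, and variables do not carry over. Pictures are saved under pics/ and viewed, and the job is handed in when it is done.

Besides the shell and the picture viewer there is one more tool, called after ">>>" as name(argument=value, ...), one argument or row to a line, values as JSON. step_arm: Moves the arm, as the interface text tells. Shift numbers are shares of 2 cm and turn numbers shares of 0.12 rad, none past 1 either way. Its arguments: {"type":"object","properties":{"plan":{"type":"array","items":{"type":"array","items":{"type":"number"}}},"force":{"type":"number"}},"required":["plan"]}

```bash
mkdir -p pics; ls
python3 - <<'E'
from bench import telemetry,cams,order,ctrl
import cv2
o=telemetry.get_obs()
print(o)
print(ctrl.pinch_z,[a for a in dir(ctrl) if a[0]!='_'])
for n in ("scene","side","wrist"):
    d=cams.get_image(n); cv2.imwrite(f"pics/{n}0.png",d["color"])
    print(n,{k:v for k,v in d.items() if k!="color"})
E
```

```text
pics
{'time_s': 0.0, 'joint_pos': array([ 1.31908509,  0.321786  , -0.07013172,  1.45167614,  0.02259767,
        1.37078418, -0.05690872]), 'qd': array([-0.00048965, -0.00013444,  0.00021711, -0.00057496,  0.00083082,
        0.00077445,  0.00069759]), 'joint_efforts': array([ 3.02935159e-04, -4.93578672e+01, -3.81958215e-01, -3.14336729e+01,
        1.32258120e-02,  1.15924436e-02,  1.97559132e-05]), 'tcp_pos': array([ 170.59125807, -626.6615128 ,  230.24731273]), 'tool_rot': array([-0.56148448,  0.42985556, -0.42877334,  0.5622391 ]), 'wrist_force': array([-0.35502851,  0.51324455, -0.31386168]), 'ft_torque': array([-0.01653402, -0.02735941,  0.02937558]), 'grip_width': 85.426102124212}
-18.700000000000003 ['Unreachable', 'pinch_z']
scene {'fovy': 52.95875204174044, 'cx': 286.0157363330504, 'cy': 206.06809058575755, 'distortion': array([0.01596005, 0.        , 0.        , 0.        , 0.        ]), 'R': array([[-0.75793352, -0.65212016, -0.01661596],
       [-0.44135444,  0.53139256, -0.7230686 ],
       [ 0.48035721, -0.5407044 , -0.69057636]]), 't': array([342.31584705, 286.53552
[... 221 characters left out ...]
028 ,  0.00615283],
       [ 0.33393256, -0.7829755 , -0.52482226],
       [-0.19923485,  0.48557362, -0.8511896 ]]), 't': array([-433.83475619, -149.41611702, 1092.69766875])}
wrist {'fovy': 64.32996552914197, 'cx': 279.9463839704035, 'cy': 207.88747301632526, 'distortion': array([-0.05342165,  0.        ,  0.        ,  0.        ,  0.        ]), 'mount': array([[ 9.99998914e-01,  1.01424179e-03,  1.06882377e-03,
        -5.61855317e-01],
       [-6.74923329e-04, -3.29514706e-01,  9.44150202e-01,
        -1.42771429e+02],
       [ 1.30978974e-03, -9.44149898e-01, -3.29513664e-01,
         8.52314558e+01],
       [ 0.00000000e+00,  0.00000000e+00,  0.00000000e+00,
         1.00000000e+00]])}
```

View pics/scene0.png

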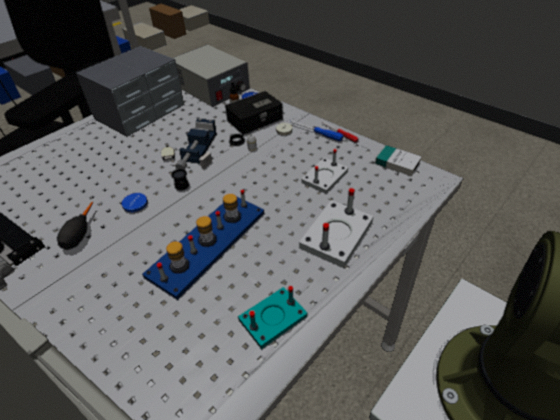

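View pics/side0.png

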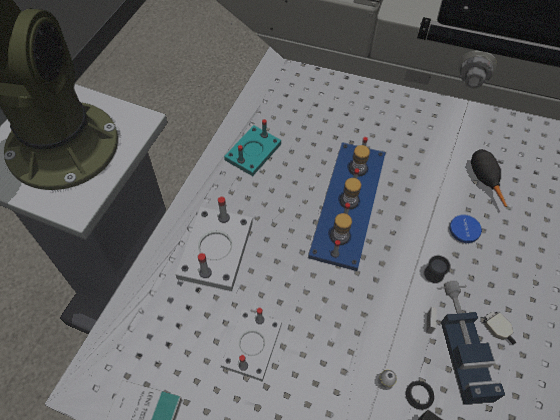

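View pics/wrist0.png

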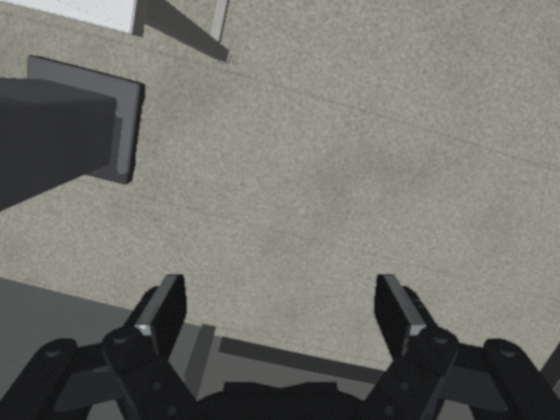

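The candidates for the holder are:
- the turquoise block at scene (272,316)
- the large aluminium block at scene (338,230)
- the small aluminium block at scene (326,173), side (252,343)

By the description I choose the small aluminium one. The tester is the only blue plate, with its springs at scene (177,255), (205,230) and (231,207).

```bash
cat > h.py <<'E'
import numpy as np,cv2
def K(d):
    h,w=d["color"].shape[:2]; f=h/2/np.tan(np.radians(d["fovy"])/2)
    return np.array([[f,0,d["cx"]],[0,f,d["cy"]],[0,0,1]])
def ext(d,obs=None):
    if "R" in d: return d["R"],d["t"]
    from scipy.spatial.transform import Rotation as Ro
    T=np.eye(4);T[:3,:3]=Ro.from_quat(obs["tool_rot"]).as_matrix();T[:3,3]=obs["tcp_pos"]
    M=np.linalg.inv(T@d["mount"]); return M[:3,:3],M[:3,3]
def rays(d,uv,obs=None):
    R,t=ext(d,obs)
    p=cv2.undistortPoints(np.array(uv,float).reshape(-1,1,2),K(d),d["distortion"]).reshape(-1,2)
    v=np.c_[p,np.ones(len(p))]@R
    return -R.T@t,v
def onz(d,uv,z,obs=None):
    c,v=rays(d,uv,obs); return c+v*((z-c[2])/v[:,2])[:,None]
def proj(d,X,obs=None):
    R,t=ext(d,obs); return cv2.projectPoints(np.array(X,float).reshape(-1,1,3),cv2.Rodrigues(R)[0],t,K(d),d["distortion"])[0].reshape(-1,2)
def blobs(m,amin):
    n,l,s,c=cv2.connectedComponentsWithStats(m.astype(np.uint8)); 
    return [(s[i],c[i]) for i in range(1,n) if s[i,4]>=amin]
def masks(im):
    h=cv2.cvtColor(im,cv2.COLOR_BGR2HSV); H,S,V=h[...,0].astype(int),h[...,1],h[...,2]
    red=((H<6)|(H>174))&(S>140)&(V>70)
    org=(H>=9)&(H<25)&(S>110)&(V>70)
    return red,org
E
python3 - <<'E'
from h import *
from bench import cams
for n in("scene","side"):
    d=cams.get_image(n); r,o=masks(d["color"])
    for nm,m,z in(("red",r,56),("org",o,56)):
        print(n,nm)
        for s,c in blobs(m,6): print(s,c.round(1),onz(d,[c],z)[0].round(1))
s=cv2.imread("pics/side0.png");cv2.imwrite("pics/c1.png",cv2.resize(s[300:390,200:310],None,fx=6,fy=6,interpolation=cv2.INTER_CUBIC))
a=cv2.imread("pics/scene0.png");cv2.imwrite("pics/c2.png",cv2.resize(a[180:300,140:280],None,fx=5,fy=5,interpolation=cv2.INTER_CUBIC))
E
```

```text
scene red
[338 129  20  12  80] [348.2 135. ] [ 542.9 -345.5   56. ]
[334 149   2   3   6] [334.5 150. ] [ 532.4 -273.1   56. ]
[315 166   3   3   7] [316.  167.3] [ 525.9 -192.7   56. ]
[349 188   5   5  20] [351.1 190.1] [ 420.1 -178.5   56. ]
[241 190   3   3   9] [242. 191.] [598.5 -26.9  56. ]
[216 212   3   3   8] [217.1 212.9] [590.   53.1  56. ]
[323 223   6   5  27] [325.6 224.9] [400.  -60.9  56. ]
[189 236   3   4  10] [190.  237.2] [580.7 132.1  56. ]
[157 263   5   4  15] [158.9 264.5] [572.3 211.7  56. ]
[289 286   4   5  17] [290.4 287.9] [356.7  97.4  56. ]
[250 311   4   5  19] [251.6 313.1] [373.3 175.9  56. ]
scene org
[151   4  30  11 163] [165.5   9.3] [1625.  -615.2   56. ]
[116  22   5   3   8] [117.8  22.8] [1651.3 -409.7   56. ]
[223 194  14  10 109] [229.4 198.3] [602.5   6.7  56. ]
[ 83 202  10  13  35] [ 87.  208.6] [807. 217.  56.]
[196 216  15  12 131] [203.2 221.4] [593.4  87.4  56. ]
[166 241  16  13 154] [173.9 247.3] [584.3 168.2  56. ]
side red
[262 120   4   3  10] [263.8 121. ] [373.  175.9  56. ]
[364 137   3   4  10] [365.  138.8] [571.6 211.2  56. ]
[238 146   4   3  11] [239.6 146.9] [356.6  97.5  56. ]
[355 169   4   4  16] [356.5 170.5] [580.6 132.   56. ]
[218 197   7   6  33] [221.2 199.7] [377.3 -25.8  56. ]
[345 203   5   5  19] [347.2 204.8] [589.2  52.7  56. ]
[335 240   5   5  22] [337.1 242.1] [598.  -26.4  56. ]
[198 254   7   6  37] [201.2 256.5] [ 396.5 -142.4   56. ]
[257 308   5   5  20] [259.1 310.3] [ 524.9 -192.2   56. ]
[240 355   5   6  22] [241.9 357.7] [ 531.5 -271.8   56. ]
side org
[354 145  15  13 144] [361.5 151.2] [574.9 179.4  56. ]
[345 178  16  14 165] [352.6 184.3] [583.9  99.4  56. ]
[494 185  13  22  75] [499.7 194.3] [835.2 182.3  56. ]
[335 214  17  14 186] [342.9 220.5] [593.   18.6  56. ]
```

View pics/c1.png

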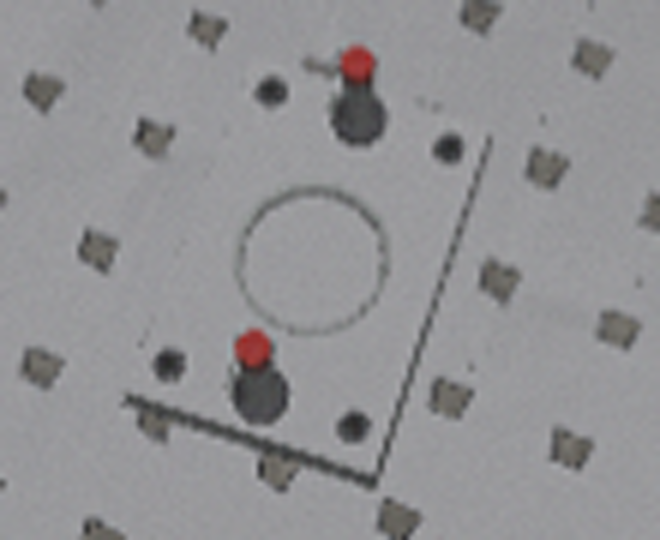

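View pics/c2.png

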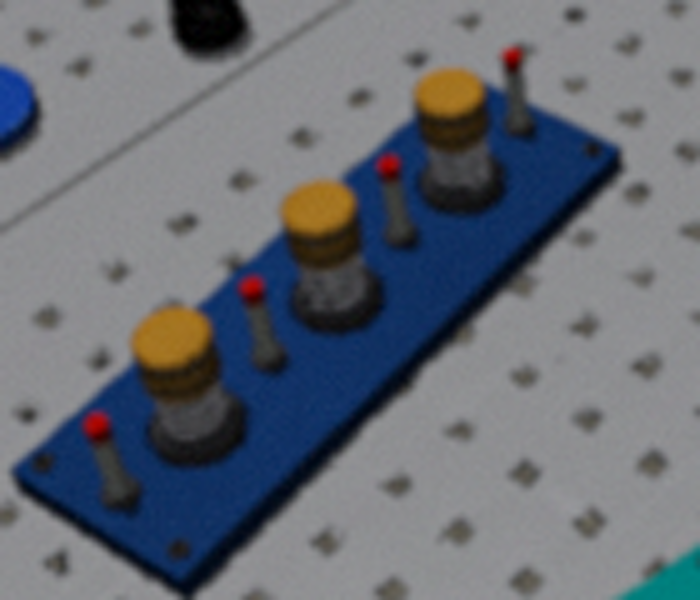

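The crops show the small block with one ring at about side (252,343) and red posts at (259,310) and (242,358), spaced 80 mm, so it is the right holder. The three caps stand free between four red posts.

```bash
cat > w.py <<'E'
import numpy as np,sys
from scipy.spatial.transform import Rotation as Ro
from bench import telemetry
def st():
    o=telemetry.get_obs(); R=Ro.from_quat(o["tool_rot"]).as_matrix(); return o,R
L=np.array([576.4,171.8]);M=np.array([585.1,92.5]);Rt=np.array([593.8,13.1]);H=np.array([528.7,-232.4])
def to(x,y,z,yaw=None):
    o,R=st(); d=np.array([x,y,z])-o["tcp_pos"]; b=R.T@d
    print("t",round(o["time_s"],2),"tcp",o["tcp_pos"].round(2),"F",o["wrist_force"].round(2),"w",round(o["grip_width"],1))
    print("tool x",R[:,0].round(3),"y",R[:,1].round(3),"z",R[:,2].round(3))
    print("shift in tool mm",b.round(1)," /20:",(b/20).round(2))
    if yaw is not None:
        cur=np.arctan2(R[1,0],R[0,0]); e=(yaw-cur+np.pi/2)%np.pi-np.pi/2
        print("world yaw needed",round(e,4),"=> tool-y turn units total",round(e*np.sign(R[2,1])/0.12,3))
E
python3 -c "
from w import *
to(576.4,171.8,100,0.1097)"
```

```text
t 0.25 tcp [ 170.64 -626.95  230.81] F [-0.85 -0.28  0.36] w 85.2
tool x [ 0.263 -0.965 -0.001] y [-0.     0.001 -1.   ] z [ 0.965  0.263 -0.   ]
shift in tool mm [-664.   131.3  601.4]  /20: [-33.2    6.57  30.07]
world yaw needed 1.4147 => tool-y turn units total -11.789
```

>>> step_arm(
  plan=[
    [-0.4, 0, 1, 0, 1],
    [-0.4, 0, 1, 0, 1],
    [-0.4, 0, 1, 0, 1],
    [-0.4, 0, 1, 0, 1],
    [-0.4, 0, 1, 0, 1],
    [-0.4, 0, 1, 0, 1],
    [-0.4, 0, 1, 0, 1],
    [-0.4, 0, 1, 0, 1],
  ],
  force=40,
)

```text
time_s: 0.92
tcp_pos: [309.0, -522.6, 231.3]
tool_rot: [0.562, -0.429, 0.429, -0.562]
wrist_force: [-0.1, 0.3, -0.1]
grip_width: -0.1
```

>>> step_arm(
  plan=[
    [-0.4, 0, 1, 0, 1],
    [-0.4, 0, 1, 0, 1],
    [-0.4, 0, 1, 0, 1],
    [-0.4, 0, 1, 0, 1],
    [-0.4, 0, 1, 0, 1],
    [-0.4, 0, 1, 0, 1],
    [-0.4, 0, 1, 0, 1],
    [-0.4, 0, 1, 0, 1],
  ],
)

```text
time_s: 1.58
tcp_pos: [446.6, -418.9, 231.3]
tool_rot: [0.562, -0.429, 0.429, -0.562]
wrist_force: [0.5, -0.0, 0.4]
grip_width: 0.2
```

>>> step_arm(
  plan=[
    [-1, 0.3, 0, -1, 1],
    [-1, 0.3, 0, -1, 1],
    [-1, 0.3, 0, -1, 1],
    [-1, 0.3, 0, -1, 1],
    [-1, 0.3, 0, -1, 1],
    [-1, 0.3, 0, -1, 1],
    [-1, 0.3, 0.5, -1, 1],
    [-0.8, 0.3, 0.5, -1, 1],
  ],
)

```text
time_s: 2.25
tcp_pos: [360.9, -284.0, 182.9]
tool_rot: [0.697, -0.12, 0.119, -0.697]
wrist_force: [-0.3, 0.2, 0.6]
grip_width: -0.2
```

```bash
python3 -c "
from w import *
to(576.4,171.8,100,0.1097)"
```

```text
t 2.25 tcp [ 360.88 -283.99  182.92] F [-0.31  0.24  0.58] w -0.2
tool x [ 0.943 -0.333 -0.   ] y [-0.  0. -1.] z [ 0.333  0.943 -0.   ]
shift in tool mm [ 51.4  82.9 501.6]  /20: [ 2.57  4.14 25.08]
world yaw needed 0.4493 => tool-y turn units total -3.745
```

>>> step_arm(
  plan=[
    [0.6, 0.2, 1, -0.9, 1],
    [0.6, 0.2, 1, -0.9, 1],
    [0.6, 0.2, 1, -0.9, 1],
    [0.6, 0.2, 1, -0.9, 1],
    [0.6, 0.2, 1, -0.14, 1],
    [0.6, 0, 1, 0, 1],
    [0.6, 0, 1, 0, 1],
    [0.6, 0, 1, 0, 1],
  ],
)

```text
time_s: 2.92
tcp_pos: [463.3, -130.1, 163.3]
tool_rot: [0.706, 0.037, -0.037, -0.706]
wrist_force: [0.4, 0.0, 0.0]
grip_width: 0.1
```

>>> step_arm(
  plan=[
    [0.6, 0, 1, 0, 1],
    [0.6, 0, 1, 0, 1],
    [0.6, 0, 1, 0, 1],
    [0.6, 0, 1, 0, 1],
    [0.6, 0, 1, 0, 1],
    [0.6, 0, 1, 0, 1],
    [0.6, 0, 1, 0, 1],
    [0.6, 0, 1, 0, 1],
  ],
)

```text
time_s: 3.58
tcp_pos: [542.3, 38.8, 163.3]
tool_rot: [0.706, 0.037, -0.037, -0.706]
wrist_force: [0.6, -0.4, -0.4]
grip_width: -0.0
```

```bash
python3 -c "
from w import *
to(576.4,171.8,85,0.1097)"
```

```text
t 3.58 tcp [542.29  38.85 163.35] F [ 0.56 -0.4  -0.44] w -0.0
tool x [0.995 0.103 0.   ] y [ 0. -0. -1.] z [-0.103  0.995 -0.   ]
shift in tool mm [ 47.7  78.3 128.7]  /20: [2.38 3.92 6.44]
world yaw needed 0.0062 => tool-y turn units total -0.051
```

>>> step_arm(
  plan=[
    [0.3, 0.3, 0.9, -0.05, 1],
    [0.3, 0.3, 0.9, 0, 1],
    [0.3, 0.3, 0.9, 0, 1],
    [0.3, 0.3, 0.9, 0, 1],
    [0.4, 0.3, 0.9, 0, 1],
    [0.4, 0.3, 1, 0, 1],
    [0.4, 0.2, 0.94, 0, 1],
    [0, 0, 0, 0, 1],
  ],
)

```text
time_s: 4.25
tcp_pos: [574.9, 176.3, 122.5]
tool_rot: [-0.705, -0.04, 0.041, 0.707]
wrist_force: [-0.2, -0.0, 1.1]
grip_width: -0.4
```

```bash
cat > look.py <<'E'
from w import *; from h import *; from bench import cams
import sys
def look(name,cams_=("wrist","side","scene"),marks=[]):
    out={}
    o=telemetry.get_obs()
    for n in cams_:
        d=cams.get_image(n); out[n]=d; im=d["color"].copy()
        for X in marks:
            p=proj(d,[X],o)[0]; 
            if np.all(np.abs(p)<2000): cv2.drawMarker(im,tuple(int(round(q)) for q in p),(255,255,0),cv2.MARKER_CROSS,8,1)
        cv2.imwrite(f"pics/{name}_{n}.png",im)
    return o,out
E
python3 - <<'E'
from look import *
to(576.4,171.8,80,0.1097)
o,D=look("L",("wrist","side"),[[*L,68],[*M,68],[*Rt,68]])
d=D["wrist"]; r,g=masks(d["color"])
for s,c in blobs(r,15): print("red",s,c.round(1),onz(d,[c],58,o)[0].round(1))
for s,c in blobs(g,40): print("org",s,c.round(1),onz(d,[c],68,o)[0].round(1))
E
```

```text
t 4.25 tcp [574.86 176.3  122.47] F [-0.21 -0.02  1.14] w -0.4
tool x [ 0.993  0.115 -0.001] y [-0.001  0.004 -1.   ] z [-0.115  0.993  0.004]
shift in tool mm [ 1.  42.5 -4.8]  /20: [ 0.05  2.12 -0.24]
world yaw needed -0.0054 => tool-y turn units total 0.045
red [273 167  13  15 149] [279.5 174. ] [570.6 212.2  58. ]
red [273 365  12  10  97] [278.7 369.4] [588.4  53.5  58. ]
org [ 259  217   42   42 1414] [279.4 236.8] [575.1 173.4  68. ]
org [275 349  11   5  50] [279.9 351. ] [586.1  81.3  68. ]
```

View pics/L_wrist.png

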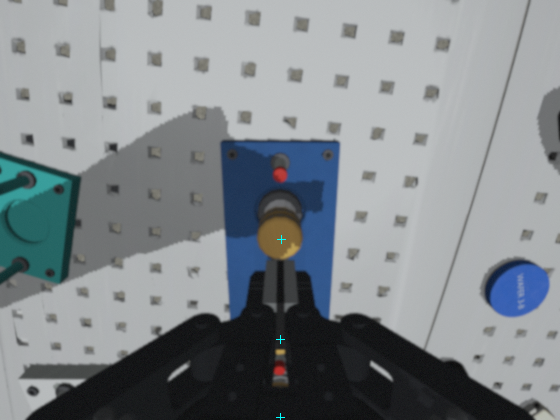

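View pics/L_side.png

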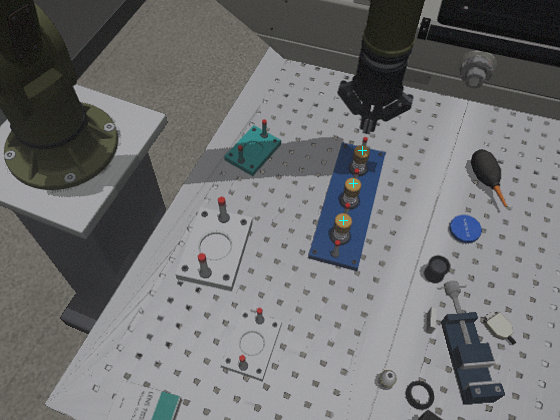

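The wrist view shows the left cap at (279,237), right on its projected mark at (281,239). The side view has all three caps on their marks too. Descending on the left spring.

>>> step_arm(
  plan=[
    [0.05, 0.4, -0.2, 0, 1],
    [0, 0.4, 0, 0, 1],
    [0, 0.4, 0, 0, 1],
    [0, 0.4, 0, 0, 1],
    [0, 0.4, 0, 0, 1],
    [0, 0.3, 0, 0, 1],
    [0, 0, 0, 0, 1],
    [0, 0, 0, 0, 1],
  ],
)

```text
time_s: 5.02
tcp_pos: [576.7, 167.3, 76.8]
tool_rot: [0.706, 0.039, -0.039, -0.706]
wrist_force: [-0.6, 0.6, -0.1]
grip_width: 0.2
```

Run:
```python
from look import *
to(576,172.2,68,0.1097)
```

```text
t 5.02 tcp [576.71 167.29  76.77] F [-0.56  0.57 -0.06] w 0.2
tool x [ 0.994  0.11  -0.001] y [-0.001 -0.    -1.   ] z [-0.11   0.994 -0.   ]
shift in tool mm [-0.2  8.8  5. ]  /20: [-0.01  0.44  0.25]
world yaw needed -0.0003 => tool-y turn units total 0.002
```

>>> step_arm(
  plan=[
    [0, 0, 0.24, 0, 1],
    [0, 0.1, 0, 0, 1],
    [0, 0.1, 0, 0, 1],
    [0, 0.1, 0, 0, 1],
    [0, 0.1, 0, 0, 1],
    [0, 0.1, 0, 0, 1],
    [0, 0, 0, 0, 1],
    [0, 0, 0, 0, 1],
  ],
)

```text
time_s: 5.68
tcp_pos: [576.5, 172.0, 67.3]
tool_rot: [0.706, 0.039, -0.039, -0.706]
wrist_force: [0.1, 0.1, 0.5]
grip_width: -0.1
```

Run:
```python
from look import *
to(576,172.2,68,0.1097)
```

```text
t 5.68 tcp [576.54 172.01  67.3 ] F [0.05 0.14 0.5 ] w -0.1
tool x [ 0.994  0.109 -0.   ] y [-0. -0. -1.] z [-0.109  0.994 -0.   ]
shift in tool mm [-0.5 -0.7  0.3]  /20: [-0.03 -0.04  0.01]
world yaw needed -0.0 => tool-y turn units total 0.0
```

>>> step_arm(
  plan=[
    [0, 0.05, 0, 0, 1],
    [0, 0.05, 0, 0, 1],
    [0, 0.05, 0, 0, 1],
    [0, 0.05, 0, 0, 1],
    [0, 0.05, 0, 0, 1],
    [0, 0, 0, 0, 1],
    [0, 0, 0, 0, 1],
    [0, 0, 0, 0, 1],
  ],
)

```text
time_s: 6.35
tcp_pos: [576.6, 172.1, 62.4]
tool_rot: [0.706, 0.039, -0.039, -0.706]
wrist_force: [-0.3, -0.8, 3.7]
grip_width: 0.1
```

Run:
```python
from look import *
to(576,172.2,58,0.1097)
o,D=look("L2",("side","scene"))
for n,b in(("side",(345,130,380,175)),("scene",(150,225,200,285))):
    im=D[n]["color"][b[1]:b[3],b[0]:b[2]]; cv2.imwrite(f"pics/L2c_{n}.png",cv2.resize(im,None,fx=10,fy=10,interpolation=cv2.INTER_CUBIC))
for i in range(4): print(telemetry.get_obs()["wrist_force"])
```

```text
t 6.35 tcp [576.64 172.05  62.45] F [-0.32 -0.84  3.7 ] w 0.1
tool x [0.994 0.11  0.   ] y [ 0. -0. -1.] z [-0.11   0.994 -0.   ]
shift in tool mm [-0.6  4.4  0.2]  /20: [-0.03  0.22  0.01]
world yaw needed -0.0001 => tool-y turn units total 0.001
[-1.3073838  -0.13423744  3.32567307]
[-1.3073838  -0.13423744  3.32567307]
[-1.3073838  -0.13423744  3.32567307]
[-1.3073838  -0.13423744  3.32567307]
```

>>> step_arm(
  plan=[
    [0, 0.05, 0, 0, 1],
    [0, 0.05, 0, 0, 1],
    [0, 0.05, 0, 0, 1],
    [0, 0.05, 0, 0, 1],
    [0, 0.02, 0, 0, 1],
    [0, 0, 0, 0, 1],
    [0, 0, 0, 0, 1],
    [0, 0, 0, 0, 1],
  ],
)

```text
time_s: 7.12
tcp_pos: [576.7, 172.1, 58.1]
tool_rot: [0.706, 0.039, -0.039, -0.706]
wrist_force: [-1.1, -1.9, 5.3]
grip_width: -0.1
```

Run:
```python
from look import *
to(576,172.2,58,0.1097)
o,D=look("L3",("side","scene"),[])
ims=[]
for n,b in(("side",(345,130,385,180)),("scene",(150,235,200,285))):
    im=D[n]["color"][b[1]:b[3],b[0]:b[2]]; ims.append(cv2.resize(im,(400,500),interpolation=cv2.INTER_CUBIC))
cv2.imwrite("pics/L3c.png",np.hstack(ims))
```

```text
t 7.12 tcp [576.65 172.07  58.08] F [-1.11 -1.94  5.29] w -0.1
tool x [0.994 0.11  0.   ] y [ 0. -0. -1.] z [-0.11   0.994 -0.   ]
shift in tool mm [-0.6  0.1  0.2]  /20: [-0.03  0.    0.01]
world yaw needed -0.0001 => tool-y turn units total 0.001
```

View pics/L3c.png

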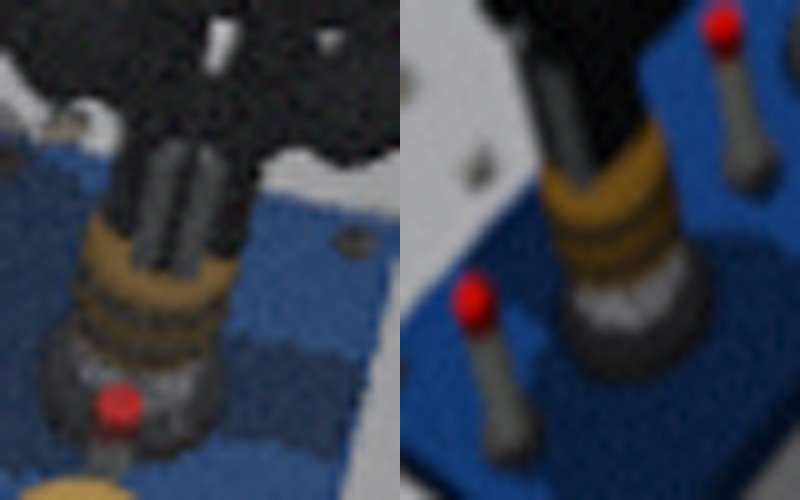

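The pressed cap stays centred under the fingertips, and its force points to the soft spring. I'll go a touch deeper and hold.

>>> step_arm(
  plan=[
    [0, 0.03, 0, 0, 1],
    [0, 0, 0, 0, 1],
    [0, 0, 0, 0, 1],
    [0, 0, 0, 0, 1],
    [0, 0, 0, 0, 1],
    [0, 0, 0, 0, 1],
    [0, 0, 0, 0, 1],
    [0, 0, 0, 0, 1],
  ],
)

```text
time_s: 7.88
tcp_pos: [576.7, 172.1, 57.6]
tool_rot: [0.706, 0.039, -0.039, -0.706]
wrist_force: [-0.5, -0.8, 6.0]
grip_width: 0.1
```

```bash
cat > hold.py <<'E'
from look import *
def hold(n=8):
    F=[];Z=[]
    for i in range(n):
        cams.get_image("side"); o=telemetry.get_obs(); F.append(o["wrist_force"][2]); Z.append(o["tcp_pos"][2])
    print("t",round(o["time_s"],2),"F",np.mean(F).round(2),np.std(F).round(2),"z",np.mean(Z).round(2),np.std(Z).round(2))
hold()
E
python3 hold.py
```

```text
t 8.28 F 6.3 0.49 z 57.53 0.01
```

Left: 6.3 N at the mark, so it is the soft one (about 6 N). Lifting and going to the middle.

>>> step_arm(
  plan=[
    [0, -0.2, 0, 0, 1],
    [0, -0.4, 0, 0, 1],
    [0, -0.6, 0, 0, 1],
    [0, 0, -0.8, 0, 1],
    [0, 0, -0.8, 0, 1],
    [0, 0, -0.8, 0, 1],
    [0, 0, -0.8, 0, 1],
    [0, 0, -0.8, 0, 1],
  ],
)

```text
time_s: 8.95
tcp_pos: [585.2, 92.0, 81.8]
tool_rot: [-0.706, -0.039, 0.039, 0.706]
wrist_force: [0.8, 0.3, -0.1]
grip_width: 0.1
```

>>> step_arm(
  plan=[
    [0, 0, 0, 0, 1],
    [0, 0.2, 0, 0, 1],
    [0, 0.2, 0, 0, 1],
    [0, 0.2, 0, 0, 1],
    [0, 0.1, 0, 0, 1],
    [0, 0, 0, 0, 1],
    [0, 0, 0, 0, 1],
    [0, 0, 0, 0, 1],
  ],
)

```text
time_s: 9.62
tcp_pos: [585.3, 93.5, 67.6]
tool_rot: [-0.706, -0.039, 0.039, 0.706]
wrist_force: [-0.8, 1.0, 3.1]
grip_width: -0.4
```

Run:
```python
from look import *
to(585.1,92.5,62.5,0.1097)
o,D=look("M",("wrist",),[[*M,68]])
d=D["wrist"]; r,g=masks(d["color"])
for s,c in blobs(r,15): print("red",s,c.round(1),onz(d,[c],58,o)[0].round(1))
for s,c in blobs(g,40): print("org",s,c.round(1),onz(d,[c],68,o)[0].round(1))
```

```text
t 9.62 tcp [585.27  93.53  67.56] F [-0.84  0.97  3.11] w -0.4
tool x [0.994 0.111 0.   ] y [ 0.     0.001 -1.   ] z [-0.111  0.994  0.   ]
shift in tool mm [-0.3  5.1 -1. ]  /20: [-0.01  0.25 -0.05]
world yaw needed -0.0011 => tool-y turn units total 0.009
red [267   0  20  20 348] [276.5   8.5] [570.9 210.9  58. ]
red [269 183  18  20 282] [277.2 192.5] [579.7 133.3  58. ]
org [242  71  70  72 705] [271.9 105.2] [573.3 173.1  68. ]
org [256 240  36  12 118] [272.8 243.8] [580.2 111.   68. ]
org [250 249  56  27 601] [276.  260.2] [582.6 102.6  68. ]
org [276 362   9   6  48] [279.7 364.5] [591.5  38.9  68. ]
org [271 376  18  13 192] [279.7 382.1] [593.   26.1  68. ]
```

View pics/M_wrist.png

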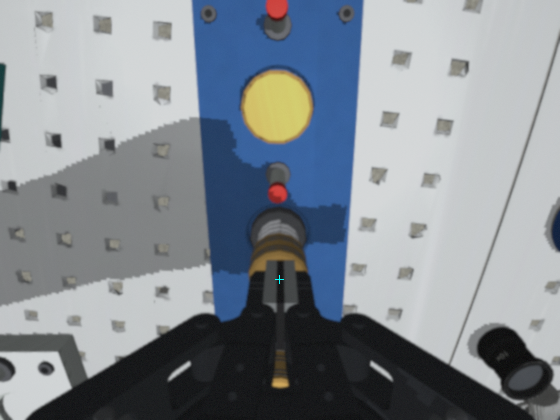

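The picture shows the left cap sprung back at (277,107) and the tips on the middle cap at (278,262). Pressing the middle one.

>>> step_arm(
  plan=[
    [0, 0.05, 0, 0, 1],
    [0, 0.05, 0, 0, 1],
    [0, 0.05, 0, 0, 1],
    [0, 0.05, 0, 0, 1],
    [0, 0.05, 0, 0, 1],
    [0, 0, 0, 0, 1],
    [0, 0, 0, 0, 1],
    [0, 0, 0, 0, 1],
  ],
)

```text
time_s: 10.33
tcp_pos: [585.5, 93.5, 62.9]
tool_rot: [-0.706, -0.039, 0.039, 0.706]
wrist_force: [-2.5, 2.1, 6.9]
grip_width: 0.1
```

```bash
python3 -c "
from hold import *
to(585.1,92.5,57.6,0.1097)"
```

```text
t 10.73 F 6.78 0.6 z 62.96 0.02
t 10.73 tcp [585.52  93.44  62.97] F [-1.37  2.11  6.37] w -0.2
tool x [0.994 0.11  0.001] y [ 0.001  0.001 -1.   ] z [-0.11   0.994  0.001]
shift in tool mm [-0.5  5.4 -0.9]  /20: [-0.03  0.27 -0.04]
world yaw needed -0.0006 => tool-y turn units total 0.005
```

>>> step_arm(
  plan=[
    [0, 0.05, 0, 0, 1],
    [0, 0.05, 0, 0, 1],
    [0, 0.05, 0, 0, 1],
    [0, 0.05, 0, 0, 1],
    [0, 0.03, 0, 0, 1],
    [0, 0, 0, 0, 1],
    [0, 0, 0, 0, 1],
    [0, 0, 0, 0, 1],
  ],
)

```text
time_s: 11.4
tcp_pos: [585.5, 93.9, 58.9]
tool_rot: [-0.706, -0.039, 0.039, 0.706]
wrist_force: [-4.1, 3.1, 10.3]
grip_width: -0.0
```

```bash
python3 -c "
from hold import *
to(585.1,92.5,57.6,0.1097)"
```

```text
t 11.8 F 10.13 0.56 z 58.96 0.01
t 11.8 tcp [585.5   93.87  58.96] F [-2.29  1.88 10.19] w -0.0
tool x [0.994 0.11  0.001] y [ 0.001  0.001 -1.   ] z [-0.11   0.994  0.001]
shift in tool mm [-0.6  1.4 -1.3]  /20: [-0.03  0.07 -0.07]
world yaw needed -0.0008 => tool-y turn units total 0.007
```

>>> step_arm(
  plan=[
    [0, 0.05, 0, 0, 1],
    [0, 0, 0, 0, 1],
    [0, 0, 0, 0, 1],
    [0, 0, 0, 0, 1],
    [0, 0, 0, 0, 1],
    [0, 0, 0, 0, 1],
    [0, 0, 0, 0, 1],
    [0, 0, 0, 0, 1],
  ],
)

```text
time_s: 12.47
tcp_pos: [585.5, 93.9, 58.1]
tool_rot: [-0.706, -0.039, 0.039, 0.706]
wrist_force: [-2.7, 2.5, 10.7]
grip_width: -0.2
```

```bash
python3 -c "
from hold import *
to(585.1,92.5,57.6,0.1097)"
```

```text
t 12.87 F 11.11 0.71 z 58.07 0.02
t 12.87 tcp [585.5   93.89  58.08] F [-3.89  3.11 10.45] w 0.3
tool x [0.994 0.11  0.001] y [ 0.001  0.001 -1.   ] z [-0.11   0.994  0.001]
shift in tool mm [-0.6  0.5 -1.3]  /20: [-0.03  0.02 -0.07]
world yaw needed -0.0007 => tool-y turn units total 0.006
```

Middle: 11.1 N at the mark, so it is the target spring. Now the right one, as ordered.

>>> step_arm(
  plan=[
    [0, -0.2, 0, 0, 1],
    [0, -0.4, 0, 0, 1],
    [0, -0.6, 0, 0, 1],
    [0, 0, -0.8, 0, 1],
    [0, 0, -0.8, 0, 1],
    [0, 0, -0.8, 0, 1],
    [0, 0, -0.8, 0, 1],
    [-0.03, 0, -0.86, 0, 1],
  ],
)

```text
time_s: 13.53
tcp_pos: [593.4, 10.1, 80.6]
tool_rot: [0.706, 0.038, -0.039, -0.706]
wrist_force: [0.2, -0.5, -0.2]
grip_width: -0.1
```

>>> step_arm(
  plan=[
    [0, 0, 0, 0, 1],
    [0, 0.2, 0, 0, 1],
    [0, 0.2, 0, 0, 1],
    [0, 0.2, 0, 0, 1],
    [0, 0.05, 0, 0, 1],
    [0, 0, 0, 0, 1],
    [0, 0, 0, 0, 1],
    [0, 0, 0, 0, 1],
  ],
)

```text
time_s: 14.2
tcp_pos: [593.6, 12.8, 68.0]
tool_rot: [-0.706, -0.039, 0.039, 0.706]
wrist_force: [-0.7, 1.1, 3.0]
grip_width: 0.0
```

Run:
```python
from look import *
to(593.8,13.1,63,0.1097)
o,D=look("R",("wrist",),[[*Rt,68]])
```

```text
t 14.2 tcp [593.64  12.77  67.99] F [-0.75  1.14  3.02] w 0.0
tool x [0.994 0.111 0.   ] y [ 0.  0. -1.] z [-0.111  0.994  0.   ]
shift in tool mm [0.2 5.  0.3]  /20: [0.01 0.25 0.02]
world yaw needed -0.0012 => tool-y turn units total 0.01
```

View pics/R_wrist.png

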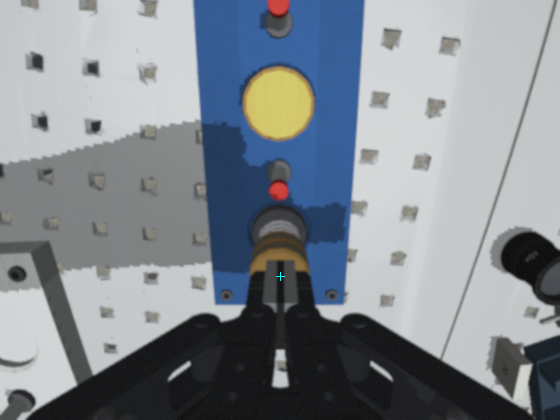

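The middle cap is back up at (278,104) and the tips are on the right cap. Pressing.

>>> step_arm(
  plan=[
    [0, 0.06, 0, 0, 1],
    [0, 0.06, 0, 0, 1],
    [0, 0.06, 0, 0, 1],
    [0, 0.06, 0, 0, 1],
    [0, 0.06, 0, 0, 1],
    [0, 0.05, 0, 0, 1],
    [0, 0, 0, 0, 1],
    [0, 0, 0, 0, 1],
  ],
)

```text
time_s: 14.92
tcp_pos: [594.0, 12.8, 62.0]
tool_rot: [-0.706, -0.039, 0.039, 0.706]
wrist_force: [-3.0, 1.2, 12.5]
grip_width: -0.0
```

```bash
python3 -c "
import hold"
```

```text
t 15.32 F 10.4 0.56 z 62.08 0.01
```

>>> step_arm(
  plan=[
    [0, 0.06, 0, 0, 1],
    [0, 0.06, 0, 0, 1],
    [0, 0.06, 0, 0, 1],
    [0, 0.06, 0, 0, 1],
    [0, 0, 0, 0, 1],
    [0, 0, 0, 0, 1],
    [0, 0, 0, 0, 1],
    [0, 0, 0, 0, 1],
  ],
)

```text
time_s: 15.98
tcp_pos: [594.2, 12.9, 58.2]
tool_rot: [-0.706, -0.039, 0.039, 0.706]
wrist_force: [-5.5, 1.8, 15.3]
grip_width: 0.4
```

```bash
python3 -c "
import hold"
```

```text
t 16.38 F 15.45 0.53 z 58.17 0.01
```

>>> step_arm(
  plan=[
    [0, 0, 0, 0, 1],
    [0, 0, 0, 0, 1],
    [0, 0, 0, 0, 1],
    [0, 0, 0, 0, 1],
    [0, 0, 0, 0, 1],
    [0, 0, 0, 0, 1],
    [0, 0, 0, 0, 1],
    [0, 0, 0, 0, 1],
  ],
)

```text
time_s: 17.05
tcp_pos: [594.1, 12.9, 58.1]
tool_rot: [-0.706, -0.039, 0.039, 0.706]
wrist_force: [-4.2, 1.6, 16.2]
grip_width: -0.1
```

```bash
python3 -c "
import hold;from w import *
to(585.5,92.9,83)"
```

```text
t 17.45 F 16.15 0.39 z 58.16 0.01
t 17.45 tcp [594.12  12.91  58.14] F [-5.63  2.79 15.58] w -0.3
tool x [0.994 0.11  0.001] y [ 0.001  0.    -1.   ] z [-0.11   0.994  0.   ]
shift in tool mm [  0.3 -24.9  80.5]  /20: [ 0.01 -1.24  4.02]
```

Right: 16 N. Now back to the middle spring, opening the jaws across the row to grasp it.

>>> step_arm(
  plan=[
    [0, -0.2, 0, 0, 1],
    [0, -0.4, 0, 0, 1],
    [0, -0.8, 0, 0, 1],
    [0, 0, 0.8, 0, -0.4],
    [0, 0, 0.8, 0, -0.4],
    [0, 0, 0.8, 0, -0.4],
    [0, 0, 0.8, 0, -0.4],
    [0, 0, 0.82, 0, -0.4],
  ],
)

```text
time_s: 18.12
tcp_pos: [584.5, 91.4, 83.2]
tool_rot: [0.706, 0.038, -0.039, -0.706]
wrist_force: [0.3, 0.3, 0.1]
grip_width: 59.2
```

>>> step_arm(
  plan=[
    [0, 0, 0, 0, -0.4],
    [0, 0, 0, 0, -0.4],
    [0, 0, 0, 0, -0.4],
    [0, 0, 0, 0, -0.4],
    [0, 0, 0, 0, -0.4],
    [0, 0, 0, 0, -0.4],
    [0, 0, 0, 0, -0.4],
    [0, 0, 0, 0, -0.4],
  ],
)

```text
time_s: 18.78
tcp_pos: [584.9, 91.3, 83.9]
tool_rot: [0.706, 0.039, -0.039, -0.706]
wrist_force: [-0.7, 0.1, -0.5]
grip_width: 59.5
```

Run:
```python
from look import *
to(585.1,92.5,36,0.1097)
o,D=look("G",("wrist","side"),[[*M,68]])
d=D["wrist"]; r,g=masks(d["color"])
for s,c in blobs(r,15): print("red",s,c.round(1),onz(d,[c],58,o)[0].round(1))
for s,c in blobs(g,40): print("org",s,c.round(1),onz(d,[c],68,o)[0].round(1))
```

```text
t 18.78 tcp [584.86  91.34  83.88] F [-0.75  0.07 -0.5 ] w 59.5
tool x [ 0.994  0.109 -0.   ] y [ 0. -0. -1.] z [-0.109  0.994 -0.   ]
shift in tool mm [ 0.4 47.9  1.1]  /20: [0.02 2.39 0.06]
world yaw needed 0.0004 => tool-y turn units total -0.003
red [269   0  19  22 332] [277.7  10.2] [570.7 211.5  58. ]
red [270 171  17  18 233] [278.2 179.7] [579.5 133.2  58. ]
red [272 298  15  18 215] [278.8 307.1] [588.4  55.1  58. ]
org [247  68  63  65 535] [275.2  97.9] [573.8 173.6  68. ]
org [260 224  32   9  67] [275.7 226.3] [580.7 111.1  68. ]
org [ 253  231   52   51 2045] [278.5 255.6] [584.   94.6  68. ]
org [259 340  40  13 195] [278.3 344.3] [590.3  36.   68. ]
org [ 257  352   45   37 1333] [279.  370.2] [592.9  16.1  68. ]
```

View pics/G_wrist.png

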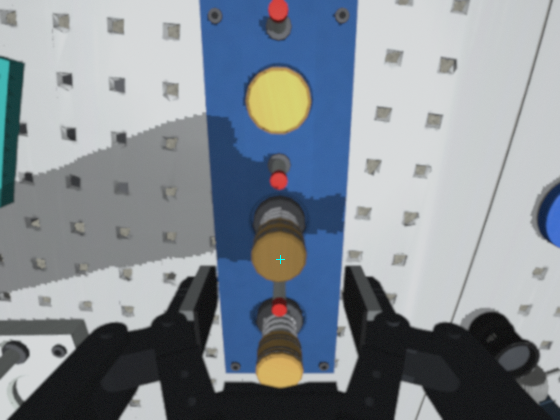

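The middle cap (wrist picture, (279,256)) sits centred between the open jaws. Descending.

>>> step_arm(
  plan=[
    [0, 0.3, 0.07, 0, -0.4],
    [0, 0.3, 0, 0, -0.4],
    [0, 0.3, 0, 0, -0.4],
    [0, 0.3, 0, 0, -0.4],
    [0, 0.3, 0, 0, -0.4],
    [0, 0.3, 0, 0, -0.4],
    [0, 0.3, 0, 0, -0.4],
    [0, 0.3, 0, 0, -0.4],
  ],
)

```text
time_s: 19.55
tcp_pos: [584.5, 93.1, 35.1]
tool_rot: [0.706, 0.039, -0.039, -0.706]
wrist_force: [-0.6, 0.3, 0.1]
grip_width: 59.8
```

>>> step_arm(
  plan=[
    [0, 0, 0, 0, -0.2],
    [0, 0, 0, 0, 0],
    [0, 0, 0, 0, 0.1],
    [0, 0, 0, 0, 0.2],
    [0, 0, 0, 0, 0.3],
    [0, 0, 0, 0, 0.5],
    [0, 0, 0, 0, 0.6],
    [0, 0, 0, 0, 0.6],
  ],
  force=30,
)

```text
time_s: 20.22
tcp_pos: [584.7, 93.1, 36.2]
tool_rot: [0.706, 0.039, -0.039, -0.706]
wrist_force: [-0.5, -0.1, 1.9]
grip_width: 29.3
```

Run:
```python
from look import *
to(585.1,92.5,36,0.1097)
o,D=look("G2",("wrist","side"),[])
im=D["side"]["color"][120:280,290:420]; cv2.imwrite("pics/G2c.png",cv2.resize(im,None,fx=3.7,fy=3.7,interpolation=cv2.INTER_CUBIC))
```

```text
t 20.22 tcp [584.75  93.14  36.19] F [-0.54 -0.14  1.85] w 29.3
tool x [0.994 0.11  0.   ] y [ 0. -0. -1.] z [-0.11   0.994 -0.   ]
shift in tool mm [ 0.3  0.2 -0.7]  /20: [ 0.01  0.01 -0.03]
world yaw needed -0.0001 => tool-y turn units total 0.001
```

View pics/G2c.png

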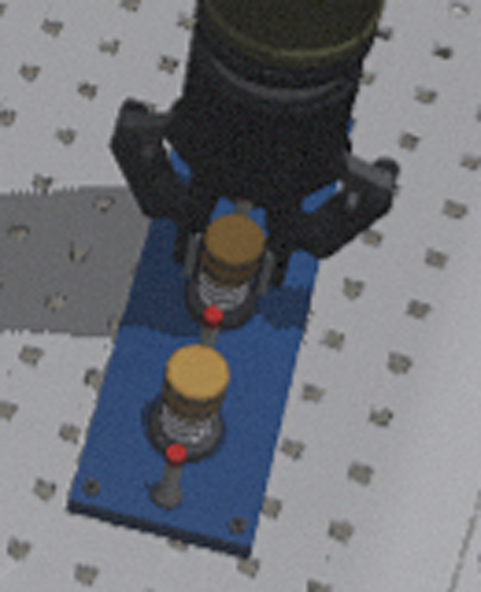

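The jaws straddle the cap with an opening of 29.3 mm, so it is grasped. Lifting.

>>> step_arm(
  plan=[
    [0, 0, 0, 0, 1],
    [0, 0, 0, 0, 1],
    [0, -0.3, 0, 0, 1],
    [0, -0.4, 0, 0, 1],
    [0, -0.6, 0, 0, 1],
    [0, -0.9, 0, 0, 1],
    [0, -0.9, 0, 0, 1],
    [0, -0.9, 0, 0, 1],
  ],
  force=35,
)

```text
time_s: 20.98
tcp_pos: [584.7, 93.3, 117.6]
tool_rot: [0.706, 0.039, -0.039, -0.706]
wrist_force: [0.7, -0.0, -0.7]
grip_width: 28.6
```

Run:
```python
from look import *
to(528.7,-232.4,100,0.082)
o,D=look("U",("side","scene"),[])
cv2.imwrite("pics/Uc.png",np.hstack([cv2.resize(D["side"]["color"][100:280,280:430],(400,480)),cv2.resize(D["scene"]["color"][120:300,130:280],(400,480))]))
```

```text
t 20.98 tcp [584.67  93.25 117.65] F [ 0.67 -0.03 -0.72] w 28.6
tool x [0.994 0.11  0.001] y [ 0.001  0.    -1.   ] z [-0.11   0.994 -0.   ]
shift in tool mm [ -91.4   17.6 -317.5]  /20: [ -4.57   0.88 -15.88]
world yaw needed -0.0281 => tool-y turn units total 0.234
```

View pics/Uc.png

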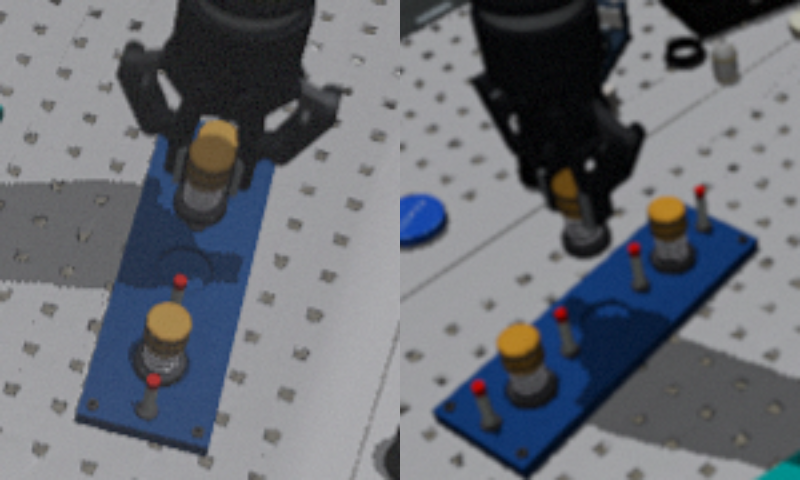

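Spring held upright and clear of the posts; the other two still stand. Carrying to the holder.

>>> step_arm(
  plan=[
    [-0.1, 0, -0.5, 0, 1],
    [-0.2, 0, -0.8, 0, 1],
    [-0.3, 0, -1, 0, 1],
    [-0.3, 0, -1, 0, 1],
    [-0.3, 0, -1, 0, 1],
    [-0.3, 0, -1, 0, 1],
    [-0.3, 0, -1, 0, 1],
    [-0.3, 0, -1, 0, 1],
  ],
)

```text
time_s: 21.75
tcp_pos: [557.3, -58.6, 114.6]
tool_rot: [-0.706, -0.038, 0.039, 0.706]
wrist_force: [0.8, 0.2, -0.9]
grip_width: 28.7
```

>>> step_arm(
  plan=[
    [-0.3, 0, -1, 0, 1],
    [-0.3, 0, -1, 0, 1],
    [-0.3, 0, -1, 0, 1],
    [-0.3, 0, -1, 0, 1],
    [-0.3, 0, -1, 0, 1],
    [-0.3, 0, -1, 0.1, 1],
    [-0.3, 0, -0.9, 0.13, 1],
    [-0.2, 0, -0.6, 0, 1],
  ],
)

```text
time_s: 22.42
tcp_pos: [527.2, -213.8, 114.9]
tool_rot: [0.707, 0.027, -0.029, -0.706]
wrist_force: [-0.6, 0.1, -1.0]
grip_width: 28.9
```

>>> step_arm(
  plan=[
    [-0.2, 0, -0.6, 0, 1],
    [0, 0, -0.2, 0, 1],
    [0, 0, 0, 0, 1],
    [0, 0, 0, 0, 1],
    [0, 0, 0, 0, 1],
    [0, 0, 0, 0, 1],
    [0, 0, 0, 0, 1],
    [0, 0, 0, 0, 1],
  ],
)

```text
time_s: 23.08
tcp_pos: [526.6, -226.2, 116.0]
tool_rot: [0.707, 0.03, -0.029, -0.706]
wrist_force: [-0.0, -0.0, -1.8]
grip_width: 29.0
```

Run:
```python
from look import *
to(528.7,-232.4,100,0.082)
z=117
o,D=look("H",("wrist","side","scene"),[])
for n in("wrist","side"):
    d=D[n]; r,g=masks(d["color"])
    for s,c in blobs(r,10): print(n,"red",s,c.round(1),onz(d,[c],57,o)[0].round(1))
    for s,c in blobs(g,60): print(n,"org",s,c.round(1),onz(d,[c],o["tcp_pos"][2]+20,o)[0].round(1))
cv2.imwrite("pics/Hc.png",np.hstack([cv2.resize(D["side"]["color"][230:400,170:320],(400,480)),cv2.resize(D["scene"]["color"][90:240,260:400],(400,480))]))
```

```text
t 23.08 tcp [ 526.62 -226.19  115.99] F [-0.03 -0.05 -1.79] w 29.0
tool x [0.997 0.083 0.   ] y [ 0. -0. -1.] z [-0.083  0.997 -0.   ]
shift in tool mm [ 1.6 16.  -6.4]  /20: [ 0.08  0.8  -0.32]
world yaw needed -0.0014 => tool-y turn units total 0.012
wrist red [ 44  87  24  24 464] [55.9 98.5] [ 387.7 -154.1   57. ]
wrist red [274 171  12  14 138] [279.8 177.7] [ 523.8 -191.4   57. ]
wrist red [286 369  38  17 440] [302. 377.] [ 554.9 -350.8   57. ]
wrist org [ 244  284   72   61 3411] [279.7 313.8] [ 527.3 -232.9  136. ]
side red [355 169   4   4  16] [356.5 170.5] [580.7 131.3  57. ]
side red [345 203   5   5  18] [347.3 204.9] [589.6  52.   57. ]
side red [335 240   5   5  22] [337.1 242.1] [598. -27.  57.]
side red [198 254   8   7  41] [201.4 256.8] [ 397.4 -143.1   57. ]
side red [240 355   5   6  23] [241.9 357.8] [ 531.8 -272.2   57. ]
side org [354 145  15  13 145] [361.5 151.2] [584.1 113.4 136. ]
side org [494 185  13  22  80] [499.7 194.2] [818.2 116.1 136. ]
side org [335 214  17  14 188] [342.9 220.5] [600.4 -31.3 136. ]
side org [240 305  18  14 173] [247.6 311.2] [ 524.6 -228.6  136. ]
```

View pics/Hc.png

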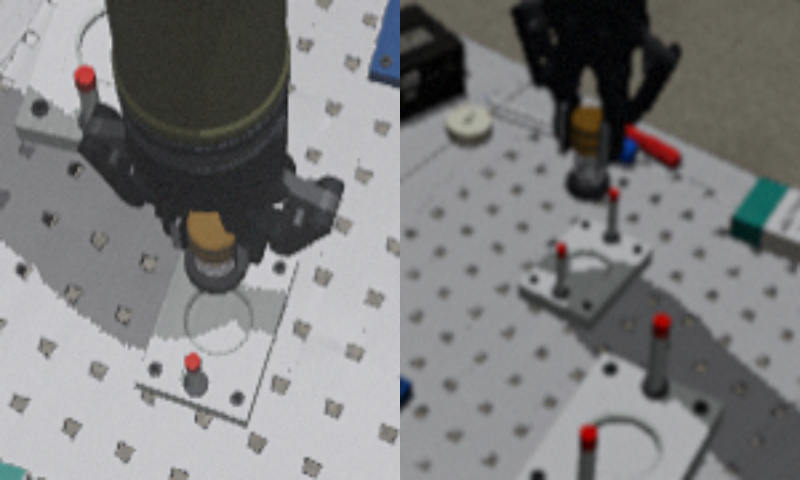

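View pics/H_wrist.png

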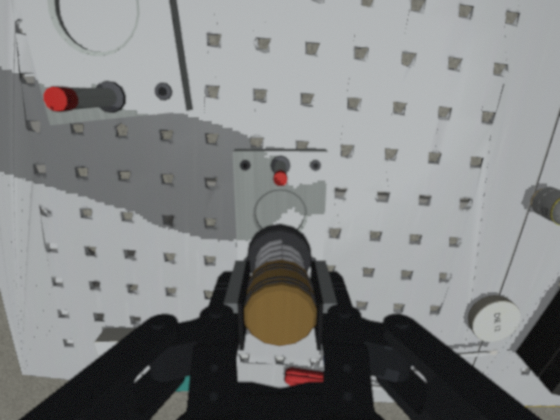

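The spring is held upright above the holder. The wrist view shows the recess ring at about (280,212). Cross-checking the recess centre from the ring itself in several views.

Run:
```python
from look import *
o=telemetry.get_obs()
d={n:cams.get_image(n) for n in("side","scene","wrist")}
print("side ring z14",onz(d["side"],[(252,343.2)],14)[0].round(1))
w=d["wrist"]["color"]; cv2.imwrite("pics/ringw.png",cv2.resize(w[150:270,220:340],None,fx=5,fy=5,interpolation=cv2.INTER_CUBIC))
s=cv2.imread("pics/scene0.png"); cv2.imwrite("pics/rings.png",cv2.resize(s[145:200,295:360],None,fx=10,fy=10,interpolation=cv2.INTER_CUBIC))
```

```text
side ring z14 [ 529.5 -233.2   14. ]
```

View pics/ringw.png

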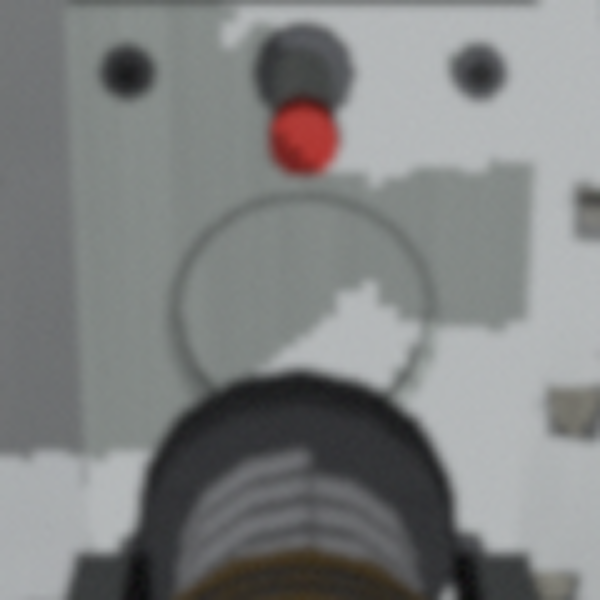

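View pics/rings.png

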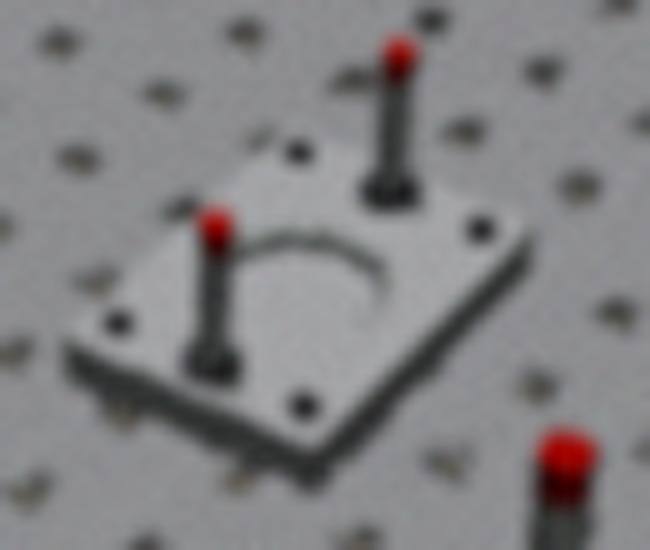

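Run:
```python
from look import *
o,R=st()
d=cams.get_image("wrist")
zf=o["tcp_pos"][2]-36.2+8
a=onz(d,[(254.6,213),(307,213),(280.8,188.6),(280.8,213.6)],14,o); print("ring",a.round(1), np.linalg.norm(a[0]-a[1]))
f=onz(d,[(248.6,250),(310.6,250)],zf+5,o); print("foot ends",f.round(1),f.mean(0))
print("tcp",o["tcp_pos"])
# foot near top edge
print(onz(d,[(279.6,224.6)],zf,o), onz(d,[(279.6,224.6)],zf+10,o))
```

```text
ring [[ 507.2 -232.7   14. ]
 [ 547.9 -229.3   14. ]
 [ 525.9 -211.3   14. ]
 [ 527.6 -231.5   14. ]] 40.90248609704925
foot ends [[ 509.1 -225.4   92.7]
 [ 543.2 -222.5   92.7]] [ 526.13331096 -223.94081983   92.72218065]
tcp [ 526.36126196 -226.92476775  115.92218065]
[[ 525.04040759 -210.90652558   87.72218065]] [[ 524.7187742  -206.85551716   97.72218065]]
```

>>> step_arm(
  plan=[
    [0.09, 0.4, -0.22, 0, 1],
    [0, 0.4, 0, 0, 1],
    [0, 0.5, 0, 0, 1],
    [0, 0.5, 0, 0, 1],
    [0, 0.5, 0, 0, 1],
    [0, 0.4, 0, 0, 1],
    [0, 0.4, 0, 0, 1],
    [0, 0.2, 0, 0, 1],
  ],
)

```text
time_s: 24.1
tcp_pos: [527.8, -230.7, 48.3]
tool_rot: [-0.706, -0.029, 0.03, 0.707]
wrist_force: [0.0, 0.0, -1.1]
grip_width: 29.2
```

>>> step_arm(
  plan=[
    [0, 0, 0, 0, 1],
    [0, 0, 0, 0, 1],
    [0, 0, 0, 0, 1],
    [0, 0, 0, 0, 1],
    [0, 0, 0, 0, 1],
    [0, 0, 0, 0, 1],
    [0, 0, 0, 0, 1],
    [0, 0, 0, 0, 1],
  ],
)

```text
time_s: 24.77
tcp_pos: [528.6, -231.2, 50.1]
tool_rot: [0.707, 0.029, -0.029, -0.706]
wrist_force: [0.3, 0.1, -1.1]
grip_width: 28.9
```

Run:
```python
from look import *
to(528.7,-232.4,50,0.082)
o,D=look("H2",("wrist","side","scene"),[])
cv2.imwrite("pics/H2c.png",np.hstack([cv2.resize(D["side"]["color"][300:390,210:300],(400,400),interpolation=cv2.INTER_CUBIC),cv2.resize(D["scene"]["color"][140:200,295:355],(400,400),interpolation=cv2.INTER_CUBIC)]))
w=D["wrist"]["color"]; cv2.imwrite("pics/H2w.png",cv2.resize(w[140:280,210:350],None,fx=4.2,fy=4.2,interpolation=cv2.INTER_CUBIC))
```

```text
t 24.77 tcp [ 528.56 -231.22   50.05] F [ 0.27  0.12 -1.07] w 28.9
tool x [0.997 0.082 0.   ] y [ 0. -0. -1.] z [-0.082  0.997 -0.   ]
shift in tool mm [ 0.   0.1 -1.2]  /20: [ 0.    0.   -0.06]
world yaw needed -0.0001 => tool-y turn units total 0.001
```

View pics/H2c.png

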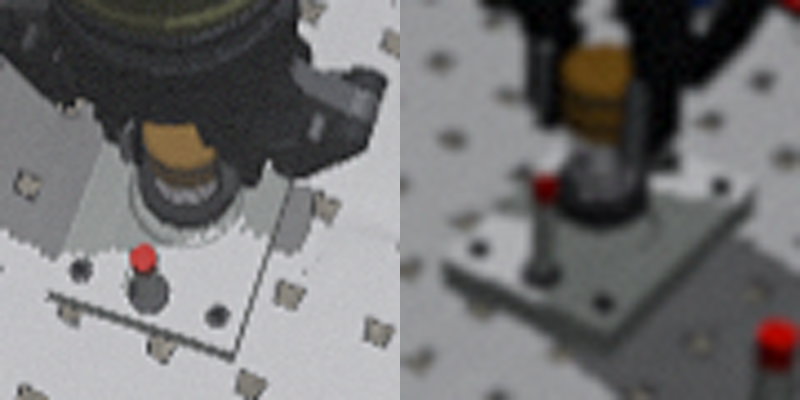

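View pics/H2w.png

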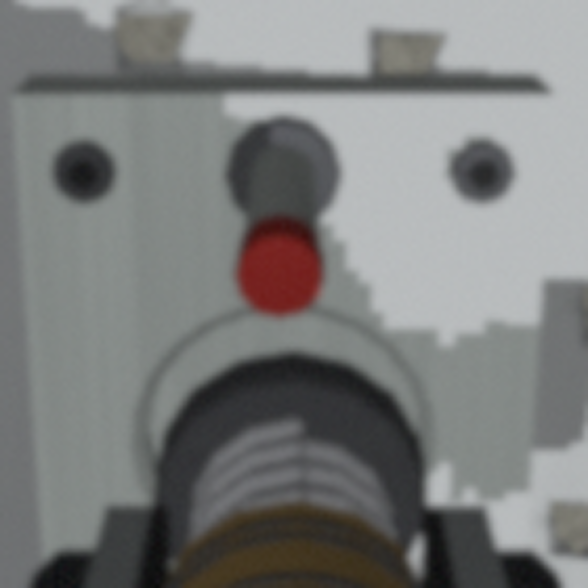

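Run:
```python
from look import *
o,R=st()
d=cams.get_image("wrist")
q=lambda u,v:(210+u/4.2,140+v/4.2)
a=onz(d,[q(138,420),q(432,420),q(285,305)],14,o);zf=o["tcp_pos"][2]-28.2
f=onz(d,[q(155,480),q(427,480),q(291,355)],zf,o)
print(zf,a@R,f@R,sep="\n")
```

```text
21.750987998124966
[[ 486.18743114  -13.93738772 -270.67049477]
 [ 527.29466569  -13.93605977 -270.6030182 ]
 [ 506.75807772  -13.93968127 -253.51704077]]
[[ 489.11825624  -21.68735228 -276.04156453]
 [ 526.08924112  -21.68615789 -275.98118703]
 [ 507.59374403  -21.68992261 -257.68138008]]
```

Run:
```python
from look import *
from bench import cams
o,R=st()
im=cv2.imread("pics/H2_side.png");cv2.imwrite("pics/H2s.png",cv2.resize(im[315:375,220:290],None,fx=10,fy=10,interpolation=cv2.INTER_CUBIC))
im=cv2.imread("pics/side0.png");cv2.imwrite("pics/H0s.png",cv2.resize(im[315:375,220:290],None,fx=10,fy=10,interpolation=cv2.INTER_CUBIC))
```

```text
(no output)
```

View pics/H2s.png

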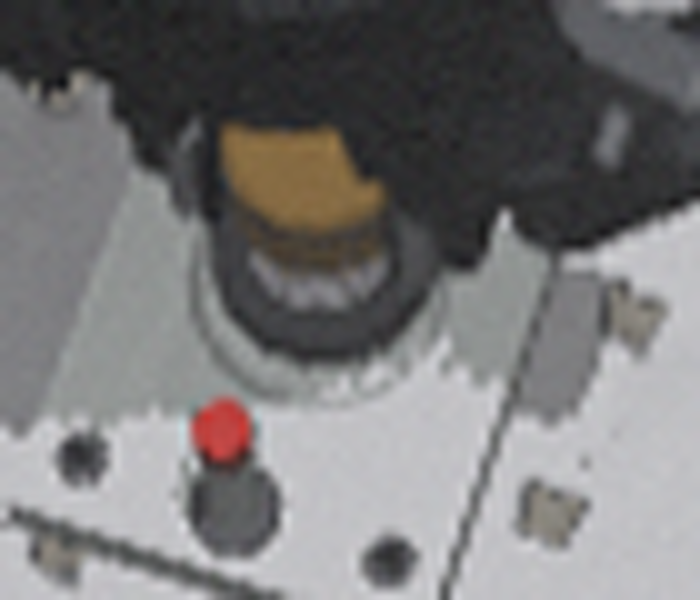

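View pics/H0s.png

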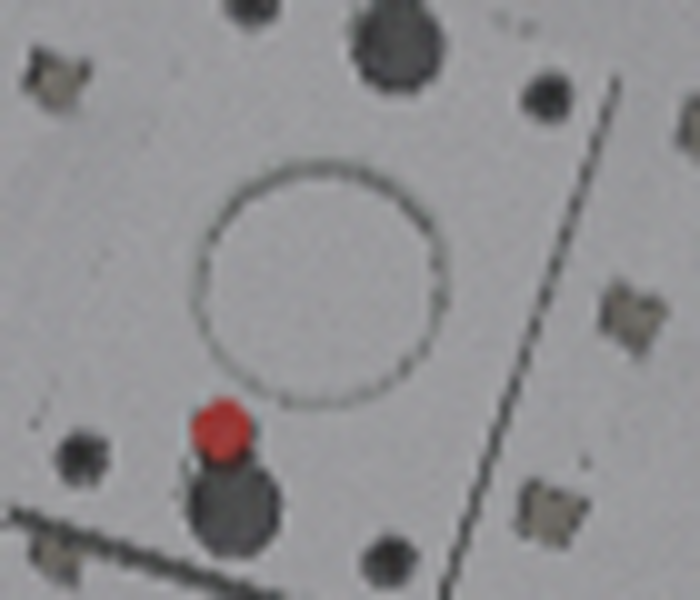

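Run:
```python
from look import *
o,R=st()
d=cams.get_image("side")
q=lambda u,v:(220+u/10,315+v/10)
X=onz(d,[q(195,285),q(448,285),q(325,163),q(318,408)],14); print(X.round(1)); print("ring c",X.mean(0), np.linalg.norm(X[0]-X[1]),np.linalg.norm(X[2]-X[3]))
rc=X.mean(0)
# predicted outlines: foot bottom rim centred at seat xy, z=21.75: extremes
t=np.linspace(0,6.28,400)
for nm,z,r in(("foot",21.75,18),("foottop",31.75,18),("ring",14,20.5)):
  for c in (rc[:2],o["tcp_pos"][:2],):
    P=proj(d,np.c_[c[0]+r*np.cos(t),c[1]+r*np.sin(t),0*t+z])
    P=(P-[220,315])*10; print(nm,c.round(1),"L",P[:,0].min().round(0),"R",P[:,0].max().round(0),"T",P[:,1].min().round(0),"B",P[:,1].max().round(0))
```

```text
[[ 511.2 -241.5   14. ]
 [ 548.8 -225.5   14. ]
 [ 522.1 -214.7   14. ]
 [ 537.7 -252.    14. ]]
ring c [ 529.93680446 -233.42342375   14.        ] 40.872579584986134 40.47991689385138
foot [ 529.9 -233.4] L 208.0 R 432.0 T 160.0 B 380.0
foot [ 528.5 -231.2] L 206.0 R 430.0 T 145.0 B 363.0
foottop [ 529.9 -233.4] L 205.0 R 432.0 T 139.0 B 360.0
foottop [ 528.5 -231.2] L 203.0 R 429.0 T 123.0 B 343.0
ring [ 529.9 -233.4] L 195.0 R 448.0 T 162.0 B 410.0
ring [ 528.5 -231.2] L 192.0 R 446.0 T 146.0 B 394.0
```

The side and wrist views agree once the foot rim's apparent height is solved for: the spring needs about −0.9 mm in x and −1 mm in y. Correcting and lowering.

>>> step_arm(
  plan=[
    [-0.04, 0, -0.05, 0, 1],
    [0, 0, 0, 0, 1],
    [0, 0.1, 0, 0, 1],
    [0, 0.1, 0, 0, 1],
    [0, 0.1, 0, 0, 1],
    [0, 0.1, 0, 0, 1],
    [0, 0, 0, 0, 1],
    [0, 0, 0, 0, 1],
  ],
)

```text
time_s: 25.68
tcp_pos: [527.7, -232.1, 41.7]
tool_rot: [-0.706, -0.029, 0.029, 0.707]
wrist_force: [-0.2, -0.3, -1.7]
grip_width: 28.5
```

Run:
```python
from look import *
to(528.7,-232.4,36.2,0.082)
o,D=look("H3",("wrist","side","scene"),[])
cv2.imwrite("pics/H3c.png",np.hstack([cv2.resize(D["side"]["color"][315:375,220:280],(400,400),interpolation=cv2.INTER_CUBIC),cv2.resize(D["scene"]["color"][140:200,295:355],(400,400),interpolation=cv2.INTER_CUBIC)]))
w=D["wrist"]["color"]; cv2.imwrite("pics/H3w.png",cv2.resize(w[140:280,210:350],None,fx=4.2,fy=4.2,interpolation=cv2.INTER_CUBIC))
```

```text
t 25.68 tcp [ 527.67 -232.11   41.67] F [-0.23 -0.32 -1.73] w 28.5
tool x [ 0.997  0.082 -0.   ] y [-0.  0. -1.] z [-0.082  0.997  0.   ]
shift in tool mm [ 1.   5.5 -0.4]  /20: [ 0.05  0.27 -0.02]
world yaw needed -0.0003 => tool-y turn units total 0.002
```

View pics/H3c.png

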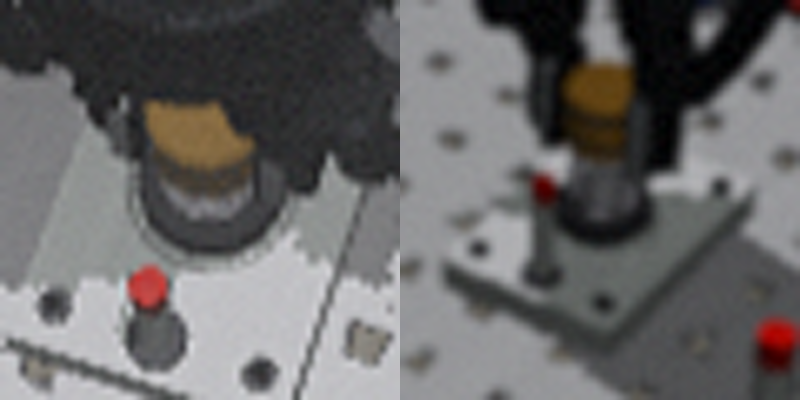

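View pics/H3w.png

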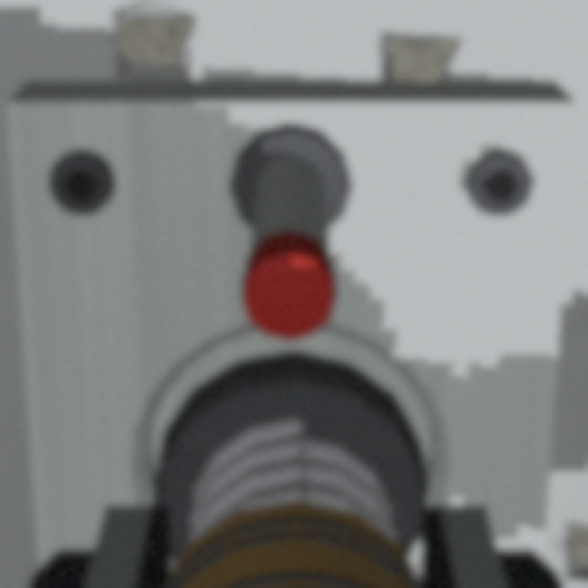

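Both views show the foot concentric with the ring within about 0.5 mm. Lowering in.

>>> step_arm(
  plan=[
    [0, 0.05, 0.02, 0, 1],
    [0, 0.05, 0, 0, 1],
    [0, 0.05, 0, 0, 1],
    [0, 0.05, 0, 0, 1],
    [0, 0, 0, 0, 1],
    [0, 0, 0, 0, 1],
    [0, 0, 0, 0, 1],
    [0, 0, 0, 0, 1],
  ],
)

```text
time_s: 26.5
tcp_pos: [527.8, -231.8, 37.9]
tool_rot: [0.707, 0.029, -0.029, -0.706]
wrist_force: [-0.0, -0.3, -1.9]
grip_width: 28.7
```

Run:
```python
from look import *
to(528.7,-232.4,36.2,0.082)
o,D=look("H4",("wrist","side","scene"),[])
cv2.imwrite("pics/H4c.png",np.hstack([cv2.resize(D["side"]["color"][315:375,220:280],(400,400),interpolation=cv2.INTER_CUBIC),cv2.resize(D["scene"]["color"][140:200,295:355],(400,400),interpolation=cv2.INTER_CUBIC)]))
```

```text
t 26.5 tcp [ 527.83 -231.83   37.95] F [-0.01 -0.33 -1.87] w 28.7
tool x [0.997 0.082 0.   ] y [ 0. -0. -1.] z [-0.082  0.997 -0.   ]
shift in tool mm [ 0.8  1.7 -0.6]  /20: [ 0.04  0.09 -0.03]
world yaw needed -0.0003 => tool-y turn units total 0.002
```

View pics/H4c.png

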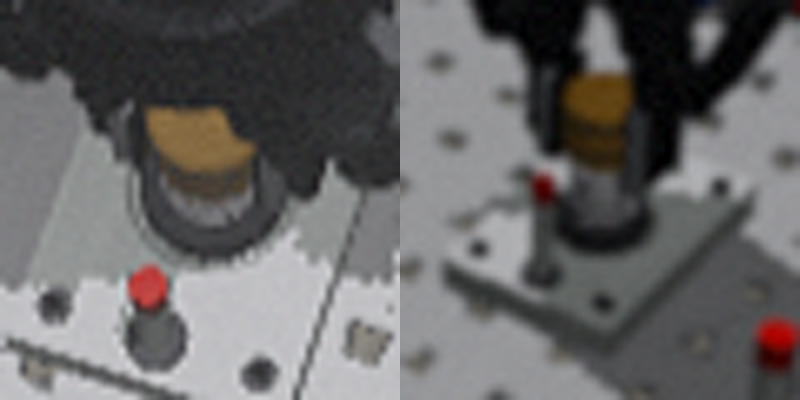

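>>> step_arm(
  plan=[
    [0, 0.05, 0, 0, 1],
    [0, 0.04, 0, 0, 1],
    [0, 0.03, 0, 0, 1],
    [0, 0, 0, 0, 1],
    [0, 0, 0, 0, 1],
    [0, 0, 0, 0, 1],
    [0, 0, 0, 0, 1],
    [0, 0, 0, 0, 1],
  ],
)

```text
time_s: 27.32
tcp_pos: [527.9, -231.9, 35.7]
tool_rot: [0.707, 0.029, -0.029, -0.706]
wrist_force: [-1.0, -0.7, 2.4]
grip_width: 28.7
```

Run:
```python
from look import *
to(528.7,-232.4,36.2,0.082)
o,D=look("H5",("wrist","side","scene"),[])
cv2.imwrite("pics/H5c.png",np.hstack([cv2.resize(D["side"]["color"][315:375,220:280],(400,400),interpolation=cv2.INTER_CUBIC),cv2.resize(D["scene"]["color"][140:200,295:355],(400,400),interpolation=cv2.INTER_CUBIC)]))
```

```text
t 27.32 tcp [ 527.86 -231.88   35.65] F [-1.   -0.67  2.37] w 28.7
tool x [0.997 0.082 0.   ] y [ 0. -0. -1.] z [-0.082  0.997 -0.   ]
shift in tool mm [ 0.8 -0.5 -0.6]  /20: [ 0.04 -0.03 -0.03]
world yaw needed -0.0002 => tool-y turn units total 0.002
```

View pics/H5c.png

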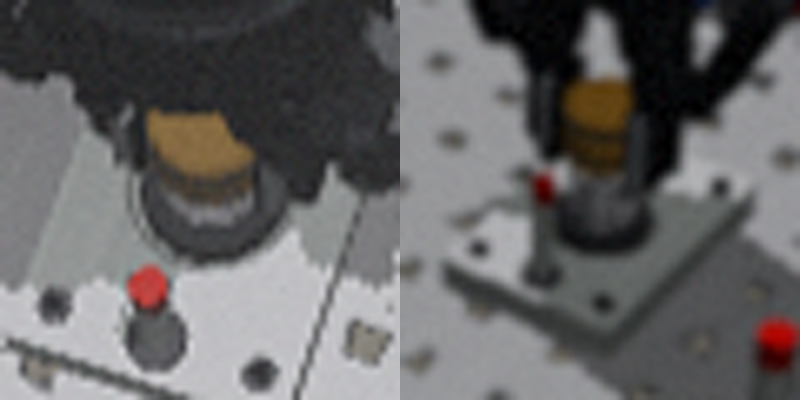

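Contact came at TCP z 35.7, matching the recess floor (36.2 at pick-up) and not the rim (about 42), so it is seated. Releasing and rising.

>>> step_arm(
  plan=[
    [0, 0, 0, 0, 0.3],
    [0, 0, 0, 0, -0.1],
    [0, 0, 0, 0, -0.4],
    [0, 0, 0, 0, -0.4],
    [0, 0, 0, 0, -0.4],
    [0, -0.2, 0, 0, -0.4],
    [0, -0.5, 0, 0, -0.4],
    [0, -0.8, 0, 0, -0.4],
  ],
)

```text
time_s: 28.13
tcp_pos: [526.7, -231.3, 65.0]
tool_rot: [-0.706, -0.028, 0.03, 0.707]
wrist_force: [-0.2, -0.4, -0.9]
grip_width: 59.7
```

>>> step_arm(
  plan=[
    [0, -0.8, 0, 0, -0.4],
    [0, -0.5, 0, 0, -0.4],
    [0, 0, 0, 0, -0.4],
    [0, 0, 0, 0, -0.4],
    [0, 0, 0, 0, -0.4],
    [0, 0, 0, 0, -0.4],
    [0, 0, 0, 0, -0.4],
    [0, 0, 0, 0, -0.4],
  ],
)

```text
time_s: 28.8
tcp_pos: [527.3, -231.6, 90.8]
tool_rot: [-0.706, -0.029, 0.029, 0.707]
wrist_force: [-0.5, 0.3, 0.8]
grip_width: 59.8
```

Run:
```python
from look import *
to(528.7,-232.4,68,0.082)
o,D=look("P",("wrist","side","scene"),[])
for n in("wrist","side"):
    d=D[n]; r,g=masks(d["color"])
    for s,c in blobs(r,10): print(n,"red",s,c.round(1),onz(d,[c],57,o)[0].round(1))
    for s,c in blobs(g,60): print(n,"org",s,c.round(1),onz(d,[c],68 if n=="wrist" else 56,o)[0].round(1))
cv2.imwrite("pics/Pc.png",np.hstack([cv2.resize(D["side"]["color"][315:375,220:280],(400,400),interpolation=cv2.INTER_CUBIC),cv2.resize(D["scene"]["color"][140:200,295:355],(400,400),interpolation=cv2.INTER_CUBIC)]))
```

```text
t 28.8 tcp [ 527.32 -231.62   90.76] F [-0.47  0.29  0.78] w 59.8
tool x [ 0.997  0.082 -0.001] y [-0.001  0.001 -1.   ] z [-0.082  0.997  0.001]
shift in tool mm [ 1.3 22.8 -0.9]  /20: [ 0.07  1.14 -0.05]
world yaw needed -0.0002 => tool-y turn units total 0.002
wrist red [  4  74  28  29 632] [17.8 88. ] [ 384.5 -153.6   57. ]
wrist red [273 172  14  16 186] [279.4 179.4] [ 523.8 -191.4   57. ]
wrist red [274 299  12  12 126] [279.5 304.3] [ 530.5 -271.5   57. ]
wrist org [ 255  230   50   48 1875] [279.5 253.3] [ 527.2 -230.4   68. ]
side red [262 120   4   4  12] [263.9 121.3] [374.  174.4  57. ]
side red [364 137   3   5  11] [364.9 139. ] [571.7 209.8  57. ]
side red [355 169   4   4  16] [356.5 170.5] [580.7 131.3  57. ]
side red [345 203   5   5  17] [347.3 204.8] [589.5  52.3  57. ]
side red [335 240   5   5  22] [337.1 242.1] [598. -27.  57.]
side red [198 254   8   8  44] [201.4 257. ] [ 397.6 -143.5   57. ]
side red [240 355   5   6  23] [241.9 357.8] [ 531.8 -272.2   57. ]
side org [355 145  14  13 143] [361.5 151.2] [574.9 179.5  56. ]
side org [494 185  13  22  81] [499.6 194.1] [834.8 182.5  56. ]
side org [335 214  17  14 187] [342.9 220.5] [592.9  18.6  56. ]
side org [242 323  18  18 252] [250.4 331.4] [ 526.5 -229.2   56. ]
```

View pics/Pc.png

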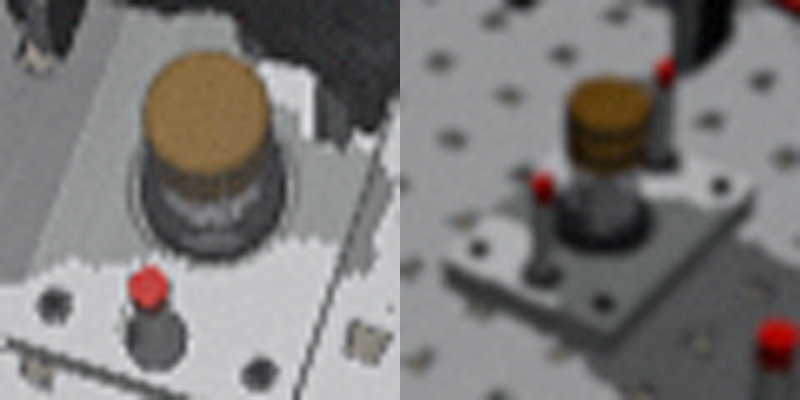

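View pics/P_wrist.png

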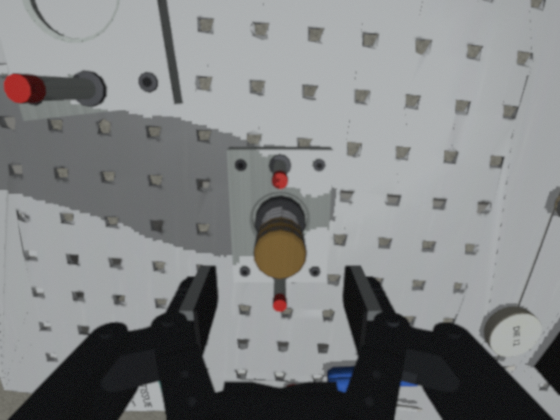

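The spring stands upright in the recess, midway between the posts: cap (279,253), posts (279,179) and (279,304) in the wrist view. Closing the jaws and pressing to prove it.

>>> step_arm(
  plan=[
    [0, 0, 0, 0, 1],
    [0, 0, 0, 0, 1],
    [0, 0, 0, 0, 1],
    [0, 0.2, 0, 0, 1],
    [0, 0.3, 0, 0, 1],
    [0, 0.3, 0, 0, 1],
    [0, 0.2, 0, 0, 1],
    [0, 0, 0, 0, 1],
  ],
)

```text
time_s: 29.62
tcp_pos: [526.8, -231.4, 69.9]
tool_rot: [-0.706, -0.028, 0.03, 0.707]
wrist_force: [-0.1, -0.3, -0.2]
grip_width: -0.4
```

>>> step_arm(
  plan=[
    [0, 0.05, 0, 0, 1],
    [0, 0.05, 0, 0, 1],
    [0, 0.05, 0, 0, 1],
    [0, 0, 0, 0, 1],
    [0, 0, 0, 0, 1],
    [0, 0, 0, 0, 1],
    [0, 0, 0, 0, 1],
    [0, 0, 0, 0, 1],
  ],
)

```text
time_s: 30.28
tcp_pos: [527.8, -231.9, 68.6]
tool_rot: [0.707, 0.029, -0.029, -0.706]
wrist_force: [0.7, -0.0, -0.1]
grip_width: -0.2
```

```bash
python3 -c "
import hold;from w import *
to(527.9,-231.8,58)"
```

```text
t 30.68 F 0.16 0.47 z 68.54 0.03
t 30.68 tcp [ 527.75 -231.83   68.5 ] F [-0.62  0.71 -0.94] w -0.1
tool x [ 0.997  0.082 -0.   ] y [-0. -0. -1.] z [-0.082  0.997 -0.   ]
shift in tool mm [ 0.2 10.5  0. ]  /20: [0.01 0.52 0.  ]
```

Not yet touching at z 68.5, as expected for a seated spring. Pressing further.

>>> step_arm(
  plan=[
    [0, 0.06, 0, 0, 1],
    [0, 0.06, 0, 0, 1],
    [0, 0.06, 0, 0, 1],
    [0, 0.06, 0, 0, 1],
    [0, 0.06, 0, 0, 1],
    [0, 0.05, 0, 0, 1],
    [0, 0, 0, 0, 1],
    [0, 0, 0, 0, 1],
  ],
)

```text
time_s: 31.35
tcp_pos: [528.1, -231.9, 62.2]
tool_rot: [0.707, 0.029, -0.029, -0.706]
wrist_force: [-2.5, 1.2, 7.5]
grip_width: -0.3
```

```bash
python3 -c "
import hold"
```

```text
t 31.75 F 7.24 0.59 z 62.25 0.01
```

>>> step_arm(
  plan=[
    [0, 0.06, 0, 0, 1],
    [0, 0.06, 0, 0, 1],
    [0, 0.06, 0, 0, 1],
    [0, 0.05, 0, 0, 1],
    [0, 0, 0, 0, 1],
    [0, 0, 0, 0, 1],
    [0, 0, 0, 0, 1],
    [0, 0, 0, 0, 1],
  ],
)

```text
time_s: 32.42
tcp_pos: [528.2, -232.0, 58.3]
tool_rot: [0.707, 0.029, -0.029, -0.706]
wrist_force: [-3.0, 1.0, 10.2]
grip_width: 0.3
```

```bash
python3 -c "
import hold"
```

```text
t 32.82 F 10.27 0.42 z 58.27 0.02
```

>>> step_arm(
  plan=[
    [0, 0, 0, 0, 1],
    [0, 0, 0, 0, 1],
    [0, 0, 0, 0, 1],
    [0, 0, 0, 0, 1],
    [0, 0, 0, 0, 1],
    [0, 0, 0, 0, 1],
    [0, 0, 0, 0, 1],
    [0, 0, 0, 0, 1],
  ],
)

```text
time_s: 33.48
tcp_pos: [528.2, -232.0, 58.3]
tool_rot: [0.707, 0.029, -0.029, -0.706]
wrist_force: [-4.2, 0.6, 10.7]
grip_width: -0.1
```

```bash
python3 -c "
import hold"
```

```text
t 33.88 F 10.58 0.32 z 58.28 0.01
```

>>> step_arm(
  plan=[
    [0, 0.025, 0, 0, 1],
    [0, 0, 0, 0, 1],
    [0, 0, 0, 0, 1],
    [0, 0, 0, 0, 1],
    [0, 0, 0, 0, 1],
    [0, 0, 0, 0, 1],
    [0, 0, 0, 0, 1],
    [0, 0, 0, 0, 1],
  ],
)

```text
time_s: 34.55
tcp_pos: [528.2, -231.9, 57.9]
tool_rot: [0.707, 0.029, -0.029, -0.706]
wrist_force: [-3.0, 1.5, 10.6]
grip_width: 0.3
```

>>> step_arm(
  plan=[
    [0, 0, 0, 0, 1],
    [0, 0, 0, 0, 1],
    [0, 0, 0, 0, 1],
    [0, 0, 0, 0, 1],
    [0, 0, 0, 0, 1],
    [0, 0, 0, 0, 1],
    [0, 0, 0, 0, 1],
    [0, 0, 0, 0, 1],
  ],
)

```text
time_s: 35.22
tcp_pos: [528.2, -231.9, 57.9]
tool_rot: [0.707, 0.029, -0.029, -0.706]
wrist_force: [-2.9, 1.7, 11.0]
grip_width: -0.0
```

```bash
python3 -c "
import hold"
```

```text
t 35.62 F 11.21 0.39 z 57.84 0.01
```

>>> step_arm(
  plan=[
    [0, -0.2, 0, 0, 1],
    [0, -0.4, 0, 0, 1],
    [0, -0.8, 0, 0, 1],
    [0, -1, 0, 0, 1],
    [0, -1, 0, 0, 1],
    [0, -1, 0, 0, 1],
    [0, -1, 0, 0, 1],
    [0, -0.5, 0, 0, 1],
  ],
)

```text
time_s: 36.28
tcp_pos: [528.7, -232.1, 176.6]
tool_rot: [0.707, 0.03, -0.028, -0.706]
wrist_force: [0.0, 0.6, 0.4]
grip_width: 0.0
```

>>> step_arm(
  plan=[
    [0, 0, -0.8, 0, 1],
    [0, 0, -0.8, 0, 1],
    [0, 0, -0.8, 0, 1],
    [0, 0, -0.8, 0, 1],
    [0, 0, -0.8, 0, 1],
    [0, 0, -0.4, 0, 1],
    [0, 0, 0, 0, 1],
    [0, 0, 0, 0, 1],
  ],
)

```text
time_s: 36.95
tcp_pos: [534.8, -319.7, 173.7]
tool_rot: [-0.706, -0.029, 0.029, 0.707]
wrist_force: [-0.2, 0.5, 0.2]
grip_width: 0.2
```

Run:
```python
from look import *
to(528,-232,58)
o,D=look("Z",("wrist","side","scene"),[])
d=D["side"]; r,g=masks(d["color"])
for s,c in blobs(g,60): print("org",s,c.round(1),onz(d,[c],56)[0].round(1))
cv2.imwrite("pics/Zc.png",np.hstack([cv2.resize(D["side"]["color"][120:390,200:400],(370,500),interpolation=cv2.INTER_CUBIC),cv2.resize(D["scene"]["color"][120:320,140:300],(400,500),interpolation=cv2.INTER_CUBIC)]))
```

```text
t 36.95 tcp [ 534.82 -319.69  173.71] F [-0.17  0.53  0.15] w 0.2
tool x [ 0.997  0.081 -0.001] y [-0.001  0.001 -1.   ] z [-0.081  0.997  0.001]
shift in tool mm [  0.4 115.8  87.8]  /20: [0.02 5.79 4.39]
org [354 145  15  13 145] [361.5 151.1] [574.8 179.5  56. ]
org [494 185  13  22  78] [499.7 194.3] [835.1 182.2  56. ]
org [335 214  17  14 187] [343.  220.5] [593.1  18.6  56. ]
org [252 323   8  16  88] [255.7 330.8] [ 533.7 -225.1   56. ]
```

View pics/Zc.png

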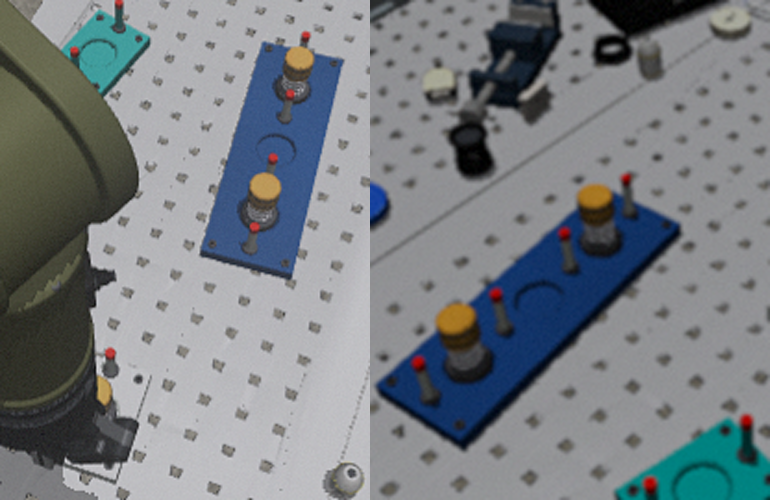

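View pics/Z_scene.png

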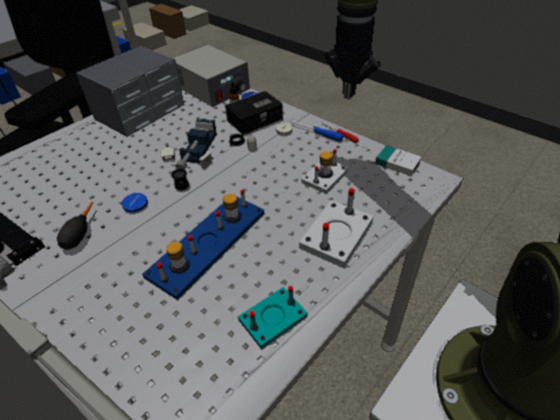

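The scene view shows the proven spring standing in the small holder at (326,160). The other two stand in the tester at (177,255) and (231,207), and the arm is clear. Handing in.

```bash
python3 -c "
from bench import order
print(order.sign_off())"
```

```text
the job is handed in; nothing more can be done
None
```

The job is done and handed in at about 37 s, inside the 72 s limit. The 11 N spring was the middle one, and it now stands in the small aluminium holder.

- **Presses in the tester:** I pressed left, middle and right in that order and held each at the mark for about a second. They read 6.3 N, 11.1 N and about 16 N, all at TCP z around 58 mm, and the pictures taken afterwards show all three back up.
- **Placing:** The middle spring went into the recess and touched the floor at TCP z 35.7 mm, against 36.2 mm at pick-up. That height means it is seated and not resting on the rim.
- **Proof press:** I held it near the mark for about 3 s. It read 10.4 N slightly short of the mark, then 11.2 N at z 57.8 mm.
- **Final check:** The last pictures show all three springs standing upright, and the wrist force was near zero with the arm clear.

**Disagreements:** During placing, the wrist and side cameras differed by up to about 5 mm along the row direction when I assumed the foot's nominal height. Solving for the height removed most of that, and the foot went in without catching. The sideways force reached about 6 N while pressing the right spring, with no visible effect.

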